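Deburr the bore edge of a cast sleeve

TASK

Take the deburring tool out of its block, hook its swivelling blade behind the inner edge of the clamped sleeve and draw it all the way round clockwise (seen from above), from above the clamp screw until it is back there, keeping a steady pull of about 6 N on the uneven edge all the way: under 2 N the blade only skates, over 12 N it gouges. Then lift the blade clear and stand the tool upright and fully home in the hole it came from; leave the other things where they are.

Things in the scene. Friction and masses are not known exactly. Their poses are not given: they have to be found in the camera images.
- rim (a point): Point on the axis of the clamp and of the sleeve's outside, level with the sleeve's top rim, 75 mm above the worktop; fixed. z up; its -x axis points to the clamp's slit and screw (two ears, out to 58 mm from the axis, tops 40 mm above the worktop), its +y side is the left with the screw nearest you. Clockwise seen from above is -x, +y, +x, -y, -x.
- sleeve: Cast aluminium sleeve, upright in the clamp, 58 mm outside diameter, origin on that axis 10 mm above the worktop, rim 65 mm higher. The as-cast bore, about 42 mm, is 2 mm oval and 2 mm off the axis, so its edge lies 18 to 24.5 mm from it; where is not known (the yaw given tells nothing) and must be felt. Pulled with the tool, the edge gives about 1 mm for 2 to 10 N.
- sleeve_clamp: Split clamp ring of dark steel, 82 mm diameter and 42 mm high, on a grey foot plate 110 x 88 x 10 mm with four screws; fixed, and holds the sleeve immovably. Origin on its axis at worktop level; the slit with its clamp screw lies to its -x side.
- deburrer: Hand deburring tool (0.1 to 0.2 kg), standing blade down in the block. Origin on its axis at the handle's shoulder, z up the handle. Round grey handle 24 mm in diameter, z = 0 to 76 mm, thin black rings; below the shoulder a steel ferrule 17 mm in diameter to z = -11 mm, tapering to 8 mm at z = -18 mm; then the swivelling blade, lowest point z = -48 mm.
- handle_mid (a point): Point on the tool's axis 40 mm above the handle's shoulder; grasp the handle here (24 mm). z up along the handle.
- blade: Cranked steel rod 3 mm thick that swivels freely, without end, about the tool's axis under the ferrule (origin at the tool's z = -18 mm): on the axis to z = -28, then cranked out 5 mm by z = -33, then 15 mm straight down, parallel to the axis (z -33 to -48): this part hooks the edge. Its x axis points from the tool's axis to that part.
- blade_tip (a point): Point on the blade's straight part, 42 mm below the handle's shoulder; it should ride 0 to 4 mm below the rim. The blade trails like a castor: draw the tool outward and round and it swings behind, pulled on the edge, the tool's axis then 20 to 32 mm from the clamp's. Pushed ahead of the axis it can jam at 12 to 18 mm; a sideways sweep frees it.
- tool_block_hole0 (a point): Mouth of the tool's hole in the block's top face, 58 mm above the worktop: 20 mm in diameter, 50 mm deep, slightly chamfered; fixed. z up. With the tool fully home its shoulder rests on this face.
- tool_block: White plastic tool block, 52 x 88 x 58 mm, fixed, origin under its centre; two equal holes at y = +20 mm (the tool's) and y = -20 mm (empty).
- beaker: Glass beaker, 53 mm wide, 69 mm high; bystander, leave it.
- cuvette_box: Flat hinged box, 56 x 84 x 25 mm; bystander, leave it.
- marker_pen: Marker pen lying, 135 mm long, 17 mm thick; bystander, leave it.
- masking_tape: Roll of tape lying flat, 104 mm wide, 25 mm high; bystander, leave it.
There are look-alikes about, which are no part of the job. What is shaped like the tool_block but green or turquoise is not meant.

How it is judged:
On the way, in this order (a step that is already met when the one before it is completed fails the run):
1. the blade bears on the sleeve's inner edge, from inside the bore, with more than 2 N without a break for 0.2 s, on the screw side (contact force between blade and sleeve above 2 N and horizontal distance between blade_tip and rim below 0.0255 m and z of blade_tip in the frame of rim below 0.002 m and x of blade_tip in the frame of rim below -0.0135 m), for 0.2 s.
2. the blade bears on the sleeve's inner edge, from inside the bore, with more than 2 N without a break for 0.2 s, on the first third of the left side (+y) (contact force between blade and sleeve above 2 N and horizontal distance between blade_tip and rim below 0.0255 m and z of blade_tip in the frame of rim below 0.002 m and x of blade_tip in the frame of rim between -0.0135 and -0.0055 m and y of blade_tip in the frame of rim above 0 m), for 0.2 s.
3. the blade bears on the sleeve's inner edge, from inside the bore, with more than 2 N without a break for 0.2 s, on the middle third of the left side (+y) (contact force between blade and sleeve above 2 N and horizontal distance between blade_tip and rim below 0.0255 m and z of blade_tip in the frame of rim below 0.002 m and x of blade_tip in the frame of rim between -0.0055 and 0.0055 m and y of blade_tip in the frame of rim above 0 m), for 0.2 s.
4. the blade bears on the sleeve's inner edge, from inside the bore, with more than 2 N without a break for 0.2 s, on the last third of the left side (+y) (contact force between blade and sleeve above 2 N and horizontal distance between blade_tip and rim below 0.0255 m and z of blade_tip in the frame of rim below 0.002 m and x of blade_tip in the frame of rim between 0.0055 and 0.0135 m and y of blade_tip in the frame of rim above 0 m), for 0.2 s.
5. the blade bears on the sleeve's inner edge, from inside the bore, with more than 2 N without a break for 0.2 s, on the side opposite the screw (contact force between blade and sleeve above 2 N and horizontal distance between blade_tip and rim below 0.0255 m and z of blade_tip in the frame of rim below 0.002 m and x of blade_tip in the frame of rim above 0.0135 m), for 0.2 s.
6. the blade bears on the sleeve's inner edge, from inside the bore, with more than 2 N without a break for 0.2 s, on the first third of the right side (-y) (contact force between blade and sleeve above 2 N and horizontal distance between blade_tip and rim below 0.0255 m and z of blade_tip in the frame of rim below 0.002 m and x of blade_tip in the frame of rim between 0.0055 and 0.0135 m and y of blade_tip in the frame of rim below 0 m), for 0.2 s.
7. the blade bears on the sleeve's inner edge, from inside the bore, with more than 2 N without a break for 0.2 s, on the middle third of the right side (-y) (contact force between blade and sleeve above 2 N and horizontal distance between blade_tip and rim below 0.0255 m and z of blade_tip in the frame of rim below 0.002 m and x of blade_tip in the frame of rim between -0.0055 and 0.0055 m and y of blade_tip in the frame of rim below 0 m), for 0.2 s.
8. the blade bears on the sleeve's inner edge, from inside the bore, with more than 2 N without a break for 0.2 s, on the last third of the right side (-y) (contact force between blade and sleeve above 2 N and horizontal distance between blade_tip and rim below 0.0255 m and z of blade_tip in the frame of rim below 0.002 m and x of blade_tip in the frame of rim between -0.0135 and -0.0055 m and y of blade_tip in the frame of rim below 0 m), for 0.2 s.
9. the blade bears on the sleeve's inner edge, from inside the bore, with more than 2 N without a break for 0.2 s, back on the screw side (all of step 1), for 0.2 s.
At the end, for the whole second after the job is handed in: The tool stands in the hole it came from: axis within 6 mm of the hole's centre, within 0.12 rad of upright, its shoulder within 4 mm of the block's top face, at rest (under 20 mm/s) (horizontal distance between handle_mid and tool_block_hole0 below 0.006 m and z of handle_mid in the frame of tool_block_hole0 between 0.036 and 0.044 m and angle between handle_mid's own z axis and vertical below 0.12 rad and linear speed of deburrer below 0.02 m/s); the robot touches nothing.
It fails at once if the tool presses on the sleeve with more than 12 N (contact force between deburrer and sleeve above 12 N).
It fails at once if a bystander (beaker, cuvette box, marker pen or tape) is moved more than 25 mm (distance of any of beaker, cuvette_box, marker_pen, masking_tape from where it was at the start of the episode above 0.025 m).
It also fails if it takes over 72 s, if anything falls off the work surface, if the arm or the gripper's body presses on something with over 40 N, if the wrist force passes 120 N, or if a joint passes its speed limit or range.

ROBOT

A 7-joint arm with a two-finger parallel gripper is mounted at the origin on a cart in front of the work surface, level with it; the furniture and walls round the work are solid. World frame = base frame: x ahead of the robot, y to its left, z up, the work surface at z = 0. Lengths are in m, angles in rad, forces in N, time in s.
With the tool pointing down it reaches from about 0.425 to 0.875 m from the base axis. Payload 4.7 kg.
Tool frame: the origin (TCP) lies midway between the tips of the shut fingers; the grasp point (between the pads) lies 19 mm behind it; z points along the fingers, y is the line along which they close (so a half turn about z gives the same grasp; the last joint's range is limited). The gripper opens to 87 mm and grips with 3 to 60 N. Pads are 19 mm wide; open, the fingers measure 117 mm over their backs; the gripper's body (75 mm by 190 mm) begins 51 mm behind the grasp point.
Start: joints at [1.239, 0.321, -0.07, 1.45, 0.023, 1.371, -0.057], TCP at [0.22, -0.612, 0.185] pointing down, gripper open.
Joint ranges: [-2.86, 2.86], [-0.3, 2.09], [-1.38, 1.24], [0.06, 2.45], [-1.56, 4.7], [0.09, 2.05], [-2.69, 2.69]. Speed limits (rad/s): [2.57, 2.57, 3.14, 3.14, 3.14, 3.14, 3.14].

INTERFACE

Orientations are given as a unit quaternion [x, y, z, w].
In Python, from cell import status, viewer, bot gives the robot as it stands.
- The arm moves only by the tool send_rows, never from a script. Its argument "series" is a list of rows, each a list of 2 entries, a list of its own where there are three numbers: the shift along the tool's x, y, z in units of 60 mm (1.0 is 60 mm), then the turn, a rotation vector about the tool's x, y, z in units of 10 degrees (1.0 is 10 degrees). In form: [[[dx, dy, dz], [ax, ay, az]], ...]. A call has 1 to 10 rows; each row shifts and turns the commanded pose from where the row before left it, along the tool's axes as they then stand; what a row does not reach is not made up. A row lasts 1/8 s, in which the tool goes at most 62.5 mm and 10.7 degrees, less where a joint would pass 70% of its speed; a pose out of reach is approached as far as the arm can. A call is refused whole if a number of a shift passes 1 or a number of a turn 1, either way. A call with a gripper value outside its range is refused whole. "hand" is the finger opening in mm, from 0 to 87, set as the call begins (left out, the last holds). The fingers move at their own pace and stop on an object; the grip force is fixed at half the most. Time passes only in rows, so rows that do not move let the fingers close. It gives the time, the measured TCP pose, the force, the opening and the grip force at its end, in the units of the state.
- status.observe(): the state, without advancing time (a new reading comes with each control period).
- viewer.camera(name): name is "scene" or "top" or "wrist"; returns a dict with "pixels" (400x640x3 uint8, red, green, blue), "intrinsics" (3x3 intrinsics, pixels), "distortion" ([k1, k2, p1, p2, k3] as OpenCV has them; the pictures are not rectified), "R" (3x3) and "t" (3): a world point X has camera coordinates R X + t; the wrist camera has in their place "tool_from_camera" (4x4, takes a point from camera to tool coordinates, whose origin is the TCP and whose axes are the flange's). Camera axes: x right, y down, z forward; pixel columns grow to the right and rows downward; lengths in m; the calibration is good to about 2 mm. A picture is of the moment at which its call begins: read the wrist's pose just before it. There is no depth.
- bot.sign_off(): hands the job in; it is judged then, once.
The state is a dict: "clock": time; "joint_pos": joint angles; "qd": joint speeds; "effort": joint torques, N m; "tcp_pos": TCP position; "ee_rot": TCP orientation; "force": force on the tool from outside, world axes, zero at the start; "wrist_torque": the same for the moment, N m; "finger_gap": opening from 0.0 (shut) to 1.0 (fully open); "gripper_force": force on a finger pad.
Only numpy, scipy, OpenCV 4.12 (cv2) and the standard library are available. Lean on these libraries where they do the work, as an engineer would, in place of code of your own. Each camera call takes 0.05 s, during which the arm holds its last target. There are 200 camera calls.

## Working session

There is one attempt and no reset: what is moved stays moved. The work goes in short steps, Python scripts to look and compute and a tool call to move; the robot and the scene stay as the last step left them, time stands still between calls to the robot, and variables do not carry over. Pictures are saved under pics/ and viewed, at most 10 in all, crops included, and the job is handed in when it is done.

Besides the shell and the picture viewer there is one more tool, called as name([rows], argument=value, ...), one row to a line, values as JSON. send_rows: Moves the arm, as the interface text tells. Its arguments: {"type":"object","properties":{"series":{"type":"array","items":{"type":"array"}},"hand":{"type":"number"}},"required":["series"]}

```bash
mkdir -p pics; ls
python3 - <<'E'
from cell import status, viewer
import cv2,numpy as np
s=status.observe(); print(s)
ims=[]
for n in ["scene","top"]:
    c=viewer.camera(n); cv2.imwrite(f"pics/{n}0.png",c["pixels"][:,:,::-1])
    np.savez(f"{n}.npz",**c); print(n,c["intrinsics"],c["distortion"],c["R"],c["t"])
c=viewer.camera("wrist"); print(c["tool_from_camera"],c["intrinsics"])
E
```

```text
pics
{'clock': 0.0, 'joint_pos': array([ 1.23911897,  0.32183735, -0.07008357,  1.45169954,  0.02262934,
        1.37080484, -0.05690001]), 'qd': array([ 6.49228406e-04, -3.18718308e-03, -3.22635185e-04,  8.77090441e-04,
        2.29490124e-03, -5.55878626e-05, -6.18278230e-04]), 'effort': array([-2.45021447e-04, -4.91285133e+01, -4.04187161e-01, -3.12530851e+01,
       -6.40695216e-02,  4.37557453e-02,  1.82603908e-04]), 'tcp_pos': array([ 0.22002275, -0.61094631,  0.18403996]), 'ee_rot': array([ 9.85088383e-01,  1.72046257e-01, -2.32008314e-04, -9.53220699e-04]), 'force': array([0.0145726 , 0.20791317, 1.15498407]), 'wrist_torque': array([-0.01843084,  0.00749298,  0.04694844]), 'gripper_force': 0.0, 'finger_gap': 1.0021478413816}
scene [[419.76966299   0.         318.36405987]
 [  0.         419.76966299 194.67900652]
 [  0.           0.           1.        ]] [-0.00955518  0.          0.          0.          0.        ] [[-0.7997345  -0.60012453 -0.01659163]
 [-0.40328134  0.55748071 -0.72565792]
 [ 0.44473463 -0.57364258 -0.68785558]] [0.38806283 0.32085078 0.71725407]
top [[496.91870146   0.         322.87305598]
 [  0.         496.91870146 200.4995439 ]
 [  0.           0.           1.        ]] [-0.01512394  0.          0.          0.          0.        ] [[-0.00380178 -0.99990266  0.01342452]
 [-0.99079101  0.00194946 -0.13538602]
 [ 0.13534667 -0.0138156  -0.99070198]] [-0.12037129  0.55569088  1.17036069]
[[ 8.15961323e-05 -9.59989504e-01 -2.80035973e-01  7.60128988e-02]
 [ 9.99998404e-01  5.78156893e-04 -1.69059904e-03  5.79608650e-04]
 [ 1.78486206e-03 -2.80035388e-01  9.59988019e-01 -1.99700440e-01]
 [ 0.00000000e+00  0.00000000e+00  0.00000000e+00  1.00000000e+00]] [[310.41129204   0.         318.33632997]
 [  0.         310.41129204 204.64374143]
 [  0.           0.           1.        ]]
```

View pics/scene0.png

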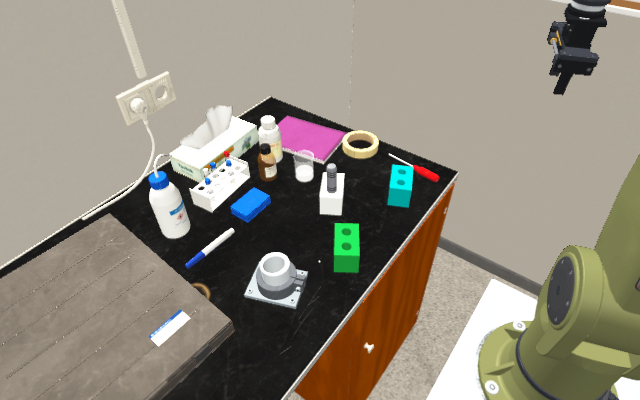

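View pics/top0.png

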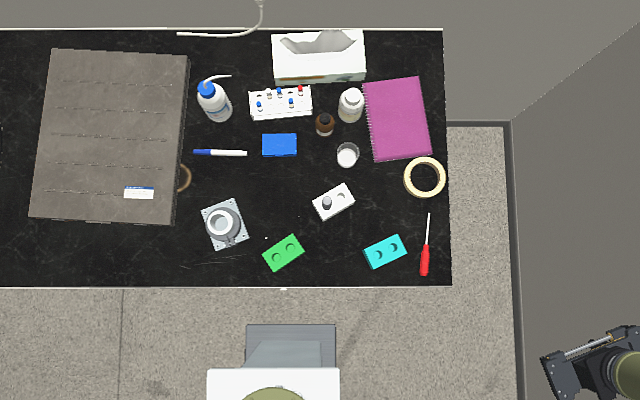

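The white block is at top (333,202) with the tool at (327,202). The look-alikes are the green block (283,253) and the turquoise block (385,252). The description fits the white one. The sleeve and clamp are at (222,225), with the ears toward (230,242). Next I take a close crop to check.

```bash
cat > h.py <<'E'
import numpy as np,cv2
def ray(c,uv):
    p=cv2.undistortPoints(np.array([[uv]],float),c["intrinsics"],c["distortion"])[0,0]
    d=c["R"].T@np.array([p[0],p[1],1]); o=-c["R"].T@c["t"]; return o,d
def atz(c,uv,z):
    o,d=ray(c,uv); return o+d*(z-o[2])/d[2]
def proj(c,X):
    return cv2.projectPoints(np.array(X,float).reshape(-1,3),cv2.Rodrigues(c["R"])[0],c["t"],c["intrinsics"],c["distortion"])[0][:,0]
E
python3 - <<'E'
import cv2,numpy as np
a=cv2.imread("pics/top0.png");b=cv2.imread("pics/scene0.png")
def crop(i,x,y,s=50,k=6): return cv2.resize(i[y-s//1:y+s,x-s:x+s][:, :],None,fx=4,fy=4,interpolation=cv2.INTER_CUBIC)[50:350] 
r1=np.hstack([crop(a,222,225),crop(a,333,202)]);r2=np.hstack([crop(b,277,275),crop(b,332,190)])
cv2.imwrite("pics/c1.png",np.vstack([r1,r2]))
E
```

```text
(no output)
```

View pics/c1.png

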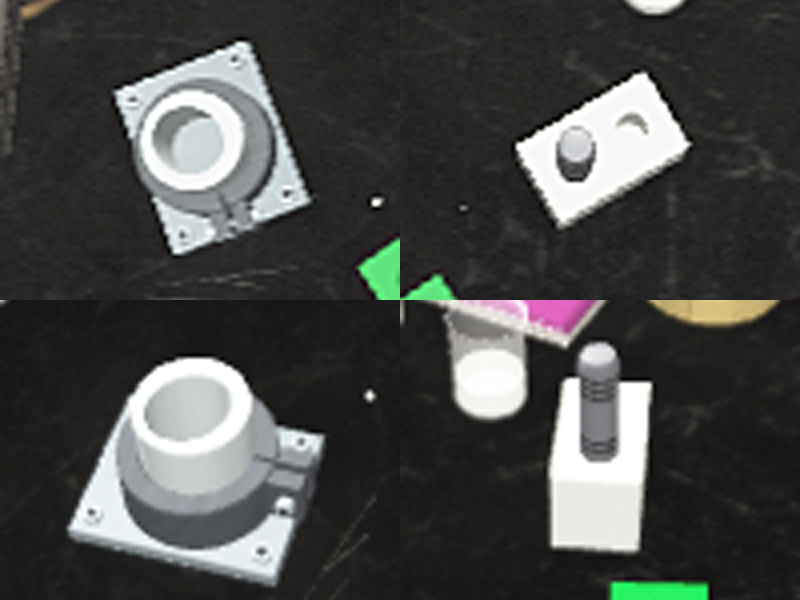

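The crop shows the white block with the grey, black-ringed handle upright in one hole and the other hole empty. The sleeve's rim centre is at crop (191,140), and the clamp ears point to about (233,225).

Run:
```python
import numpy as np,cv2
from h import *
c=dict(np.load("top.npz")); s=dict(np.load("scene.npz"))
T=lambda X,Y,x0,y0:(x0-50+X/4-0.4,y0-50+(Y+50)/4-0.4)
A=lambda X,Y:T(X,Y,222,225); B=lambda X,Y:T(X-400,Y,333,202)
C=lambda X,Y:T(X,Y-300,277,275); D=lambda X,Y:T(X-400,Y-300,332,190)
print("rim top",atz(c,A(191,140),.075)," scene",atz(s,C(192,406),.075))
f=[atz(c,A(*p),.01) for p in [(113,92),(248,42),(310,202),(176,255)]]
print("foot",np.mean(f,0),np.round(f,4)); 
print("slit",atz(c,A(233,228),.04))
e=f[3]-f[0];e2=f[2]-f[1];print("screw dir deg",np.degrees(np.arctan2((e+e2)[1],(e+e2)[0])))
b=[atz(c,B(*p),.058) for p in [(516,147),(643,72),(690,145)]];print("block",np.round(b,4),np.linalg.norm(b[1]-b[0]),np.linalg.norm(b[2]-b[1]),"ctr",(b[0]+b[2])/2)
u=(b[0]-b[1])/np.linalg.norm(b[0]-b[1]);print("yaw of y axis",np.degrees(np.arctan2(u[1],u[0])),"hole",(b[0]+b[2])/2+.02*u)
print("cap",atz(c,B(576,139),.134),"scene cap",atz(s,D(600,357),.134))
# white mask blobs
im=c["pixels"].astype(int);m=((im.min(2)>225)).astype(np.uint8)
n,l,st,ce=cv2.connectedComponentsWithStats(m)
for i in range(1,n):
    if st[i,4]>60: print(st[i],ce[i])
```

```text
rim top [0.49982873 0.12100028 0.075     ]  scene [0.49795341 0.12290332 0.075     ]
foot [0.50134423 0.12079362 0.01      ] [[0.5358 0.1827 0.01  ]
 [0.567  0.0997 0.01  ]
 [0.4674 0.0596 0.01  ]
 [0.4352 0.1412 0.01  ]]
slit [0.45011589 0.10142371 0.04      ]
screw dir deg -157.82179611864555
block [[ 0.5519 -0.0947  0.058 ]
 [ 0.5973 -0.1712  0.058 ]
 [ 0.5529 -0.1989  0.058 ]] 0.08890734421020659 0.05235699521271365 ctr [ 0.55239919 -0.14682718  0.058     ]
yaw of y axis 120.70536266652671 hole [ 0.54218672 -0.12963109  0.058     ]
cap [ 0.54602158 -0.12901063  0.134     ] scene cap [ 0.53900198 -0.12454316  0.134     ]
[  4  28 163   1 163] [85. 28.]
[ 269   28  174   50 3094] [320.95119586  54.5361991 ]
[177  32  67   4 118] [210.3220339   33.84745763]
[213  83  12  16  93] [217.93548387  90.82795699]
[ 249   85   63   35 1475] [280.21966102 103.30847458]
[341  88  23  21 285] [352.31578947  96.89122807]
[211 150  36   5 150] [228.78 151.76]
[338 150  18  16 226] [346.11946903 157.86283186]
[312 183  43  37 667] [333.96401799 200.60569715]
[124 189  30  10 255] [138.42352941 193.4627451 ]
[207 210  26  25 242] [220.52479339 222.14049587]
[238 287 135   3 145] [303.51724138 287.11034483]
[ 207  368  133   32 3500] [272.64685714 382.32314286]
```

send_rows([
  [[0.765,-0.564,0],[0,0,-1]],
  [[0.851,-0.422,0],[0,0,-1]],
  [[0.911,-0.268,0],[0,0,-1]],
  [[0.944,-0.106,0],[0,0,-1]],
  [[0.948,0.06,0],[0,0,-1]],
  [[0.923,0.223,0],[0,0,-1]],
  [[0.871,0.38,0],[0,0,-1]],
  [[0.791,0.526,0],[0,0,0]],
  [[0.6,0.4,0],[0,0,0]],
  [[0,0,0],[0,0,0]],
], hand=87)

```text
clock: 1.4
tcp_pos: [0.4999, -0.192, 0.1851]
ee_rot: [0.705, 0.709, 0.001, -0.0]
force: [-1.1, -0.6, 0.2]
finger_gap: 1.0
gripper_force: 0.0
```

```bash
cat >> h.py <<'E'
def wcam():
    from cell import status,viewer
    from scipy.spatial.transform import Rotation as Ro
    s=status.observe(); c=viewer.camera("wrist")
    M=np.eye(4);M[:3,:3]=Ro.from_quat(s["ee_rot"]).as_matrix();M[:3,3]=s["tcp_pos"]
    W=np.linalg.inv(M@c["tool_from_camera"]); c["R"]=W[:3,:3];c["t"]=W[:3,3]
    return s,c
E
python3 - <<'E'
from h import *
s,c=wcam(); print(s["clock"],s["tcp_pos"],s["ee_rot"],s["force"])
cv2.imwrite("pics/w1.png",c["pixels"][:,:,::-1]); np.savez("w1.npz",**c)
print(proj(c,[[.543,-.128,.134],[.543,-.128,.058],[.5525,-.147,.058],[.5,.1215,.075]]))
E
```

```text
1.4 [ 0.49990278 -0.1919872   0.18512864] [ 7.05477863e-01  7.08731419e-01  8.18442203e-04 -3.02881770e-04] [-1.08526473 -0.62430567  0.20983254]
[[ 374.35648052  130.92721672]
 [ 361.46066401  127.30476483]
 [ 369.80646803  146.17789213]
 [ 321.38393189 -218.75334511]]
```

View pics/w1.png

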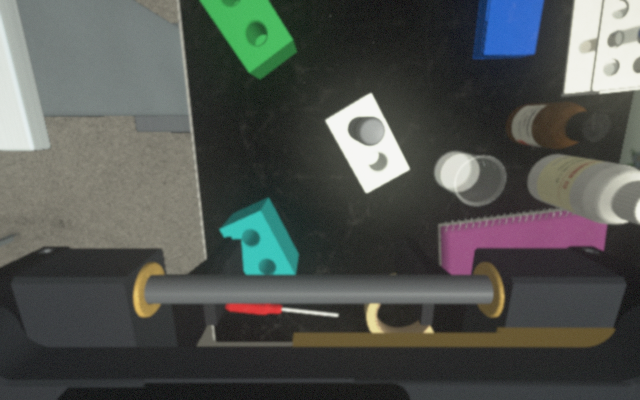

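The wrist view shows the block corners at (325,120), (372,93), (409,170) and (367,192), with the handle cap at about (371,128). This agrees with the first estimate, so I put the hole at about (0.541,-0.127).

send_rows([
  [[0.55,0.34,0],[0,0,0]],
  [[0.53,0.34,0],[0,0,0]],
  [[0,0,0.4],[0,0,0]],
  [[0,0,0.5],[0,0,0]],
  [[0,0,0.5],[0,0,0]],
  [[0,0,0.4],[0,0,0]],
  [[0,0,0],[0,0,0]],
], hand=87)

```text
clock: 2.33
tcp_pos: [0.5365, -0.1334, 0.075]
ee_rot: [0.709, 0.705, -0.001, -0.002]
force: [-0.3, 0.9, 0.9]
finger_gap: 1.002
gripper_force: 0.0
```

send_rows([
  [[0,0,0],[0,0,0]],
  [[0,0,0],[0,0,0]],
  [[0,0,0],[0,0,0]],
  [[0,0,0],[0,0,0]],
  [[0,0,0],[0,0,0]],
  [[0,0,0],[0,0,0]],
], hand=0)

```text
clock: 3.08
tcp_pos: [0.539, -0.132, 0.0772]
ee_rot: [0.708, 0.706, -0.0, 0.0]
force: [-0.3, 0.2, 0.5]
finger_gap: 0.4
gripper_force: 0.0
```

Run:
```python
from h import *
s,c=wcam(); print(s)
```

```text
{'clock': 3.075, 'joint_pos': array([ 0.70251217,  0.24787956, -0.57732969,  1.80565319,  0.14861827,
        1.13126528,  0.07252753]), 'qd': array([-0.00138702,  0.00283322,  0.00153188, -0.00020655, -0.00037915,
        0.00155852,  0.00121849]), 'effort': array([ 1.72745076e-03, -3.78027642e+01, -3.96288469e+00, -2.85748476e+01,
       -5.38672751e-02,  4.36132913e-02,  1.21226235e-04]), 'tcp_pos': array([ 0.53901049, -0.13196583,  0.0771544 ]), 'ee_rot': array([ 7.08214695e-01,  7.05997127e-01, -3.94220468e-05,  2.24708145e-05]), 'force': array([-0.33308757,  0.18711128,  0.47021789]), 'wrist_torque': array([-0.00412756, -0.09826692,  0.03075537]), 'gripper_force': 0.0, 'finger_gap': 0.40008186104283056}
```

send_rows([
  [[0.07,0,0.03],[0,0,0]],
  [[0,0,0],[0,0,0]],
  [[0,0,0],[0,0,0]],
  [[0,0,0],[0,0,0]],
  [[0,0,0],[0,0,0]],
], hand=0)

```text
clock: 3.75
tcp_pos: [0.5395, -0.1282, 0.0758]
ee_rot: [0.708, 0.706, 0.0, 0.001]
force: [0.3, -1.0, 5.9]
finger_gap: 0.261
gripper_force: 30.0
```

send_rows([
  [[0,0,-0.1],[0,0,0]],
  [[0,0,-0.2],[0,0,0]],
  [[0,0,-0.35],[0,0,0]],
  [[0,0,-0.4],[0,0,0]],
  [[0,0,-0.35],[0,0,0]],
  [[0,0,-0.1],[0,0,0]],
  [[0,0,0],[0,0,0]],
], hand=0)

```text
clock: 4.62
tcp_pos: [0.5388, -0.1276, 0.1653]
ee_rot: [0.708, 0.706, -0.0, -0.0]
force: [0.1, 0.1, -1.3]
finger_gap: 0.265
gripper_force: 30.0
```

Run:
```python
from h import *
from cell import viewer
s,c=wcam(); print(s["tcp_pos"],s["force"],s["wrist_torque"],s["gripper_force"])
w=c["pixels"][:,:,::-1]; sc=viewer.camera("scene"); b=sc["pixels"][:,:,::-1]
p=proj(sc,[s["tcp_pos"]+[0,0,-.04]])[0].astype(int); print(p)
cv2.imwrite("pics/l1.png",np.hstack([cv2.resize(w[160:260,268:368],None,fx=4,fy=4,interpolation=2),cv2.resize(b[p[1]-40:p[1]+40,p[0]-40:p[0]+40],(400,400),interpolation=2)]))
```

```text
[ 0.53883203 -0.12756347  0.16526539] [ 0.10589565  0.08814639 -1.25908199] [-0.05131088 -0.08986316  0.01792143] 29.95563308846613
[332 168]
```

View pics/l1.png

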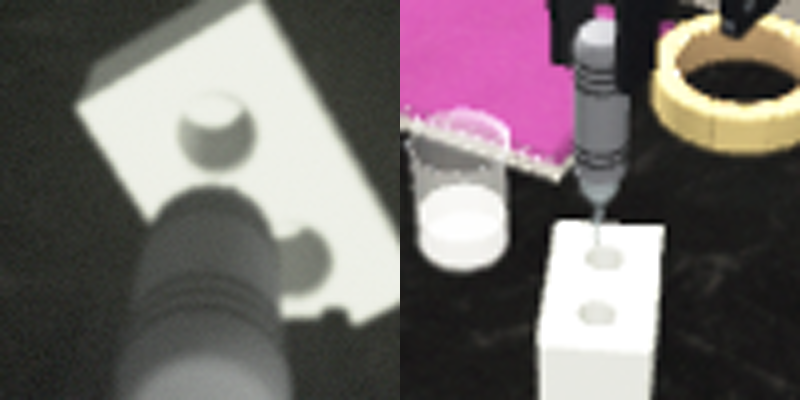

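The tool is out of the block and hanging upright. The blade shows faintly at crop (597,225), pointing slightly to the left, and the wrist crop shows the tool's hole at (215,130). Next I carry the tool to the sleeve.

send_rows([
  [[0.4,-0.07,0],[0,0,0]],
  [[0.8,-0.15,0],[0,0,0]],
  [[0.9,-0.16,0],[0,0,0]],
  [[0.9,-0.16,0],[0,0,0]],
  [[0.8,-0.15,0],[0,0,0]],
  [[0.32,-0.06,0],[0,0,0]],
  [[0,0,0],[0,0,0]],
  [[0,0,0],[0,0,0]],
], hand=0)

```text
clock: 5.72
tcp_pos: [0.4946, 0.1186, 0.1649]
ee_rot: [0.709, 0.706, -0.001, 0.0]
force: [0.1, -0.9, -1.5]
finger_gap: 0.264
gripper_force: 30.0
```

Run:
```python
from h import *
from cell import viewer
s,c=wcam(); print(s["tcp_pos"],s["force"],s["wrist_torque"],s["ee_rot"])
w=c["pixels"][:,:,::-1]; sc=viewer.camera("scene"); b=sc["pixels"][:,:,::-1]
np.savez("w2.npz",**c)
p=proj(sc,[s["tcp_pos"]+[0,0,-.05]])[0].astype(int); print(p, proj(c,[[.4995,.1215,.075]]))
cv2.imwrite("pics/l2.png",np.hstack([cv2.resize(w[140:260,258:378],(400,400),interpolation=2),cv2.resize(b[p[1]-40:p[1]+40,p[0]-40:p[0]+40],(400,400),interpolation=2)]))
```

```text
[0.49457011 0.11862734 0.16493193] [ 0.0829568  -0.91824741 -1.54303097] [-0.06442974 -0.10017788  0.01167326] [ 7.08514774e-01  7.05695762e-01 -5.47354635e-04  8.61057253e-05]
[275 249] [[324.30499549 193.74695738]]
```

View pics/l2.png

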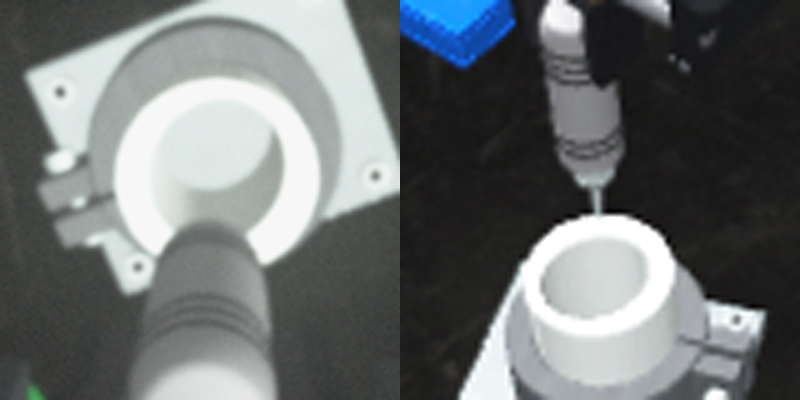

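send_rows([
  [[0,0,0.1],[0,0,0]],
  [[0,0,0.15],[0,0,0]],
  [[0,0,0.15],[0,0,0]],
  [[0,0,0.1],[0,0,0]],
  [[0,0,0.035],[0,0,0]],
  [[0,0,0],[0,0,0]],
  [[-0.025,-0.02,0],[0,0,0]],
  [[-0.025,-0.022,0],[0,0,0]],
  [[-0.025,-0.021,0],[0,0,0]],
  [[0,0,0],[0,0,0]],
], hand=0)

```text
clock: 7.08
tcp_pos: [0.491, 0.1148, 0.1333]
ee_rot: [0.708, 0.706, -0.0, 0.0]
force: [0.3, 1.2, -1.1]
finger_gap: 0.264
gripper_force: 30.0
```

```bash
cat > f.py <<'E'
from cell import status
import numpy as np
C=np.array([.4990,.1215]); F0=np.array([.1,-.3,-1.4])
def show():
    s=status.observe(); f=s["force"]-F0; d=s["tcp_pos"][:2]-C
    a=np.degrees(np.arctan2(d[1],d[0]))%360
    r=d/np.linalg.norm(d); t=np.array([r[1],-r[0]])
    fa=np.degrees(np.arctan2(-f[1],-f[0]))%360
    print("t %.2f tcp"%s["clock"],np.round(s["tcp_pos"]*1e3,1),"r %.1f ang %.0f"%(np.linalg.norm(d)*1e3,a),"F",np.round(f,1),"|Fh| %.1f pulldir %.0f"%(np.hypot(*f[:2]),fa),"M",np.round(s["wrist_torque"],3))
    return s
if __name__=="__main__": show()
E
python3 f.py
```

```text
t 7.08 tcp [491.  114.8 133.3] r 10.4 ang 220 F [0.2 1.5 0.3] |Fh| 1.5 pulldir 264 M [-0.025 -0.084 -0.01 ]
```

send_rows([
  [[-0.0112,-0.0124,0],[0,0,0]],
  [[-0.0112,-0.0124,0],[0,0,0]],
  [[-0.0112,-0.0124,0],[0,0,0]],
  [[-0.0112,-0.0124,0],[0,0,0]],
], hand=0)

```text
clock: 7.58
tcp_pos: [0.488, 0.1123, 0.1332]
ee_rot: [0.708, 0.706, -0.0, 0.0]
force: [0.3, 0.2, -0.8]
finger_gap: 0.267
gripper_force: 30.0
```

```bash
python3 f.py
```

```text
t 7.58 tcp [488.  112.3 133.2] r 14.4 ang 220 F [0.2 0.5 0.6] |Fh| 0.6 pulldir 249 M [-0.061 -0.098  0.022]
```

send_rows([
  [[-0.0112,-0.0124,0],[0,0,0]],
  [[-0.0112,-0.0124,0],[0,0,0]],
  [[-0.0112,-0.0124,0],[0,0,0]],
  [[-0.0112,-0.0124,0],[0,0,0]],
], hand=0)

```text
clock: 8.07
tcp_pos: [0.485, 0.1096, 0.1332]
ee_rot: [0.708, 0.706, -0.0, 0.0]
force: [-0.7, -0.3, -1.9]
finger_gap: 0.26
gripper_force: 30.0
```

```bash
python3 f.py
```

```text
t 8.07 tcp [485.  109.6 133.2] r 18.3 ang 220 F [-0.8 -0.  -0.5] |Fh| 0.8 pulldir 0 M [-0.003 -0.074 -0.04 ]
```

send_rows([
  [[-0.0112,-0.0124,0],[0,0,0]],
  [[-0.0112,-0.0124,0],[0,0,0]],
  [[-0.0112,-0.0124,0],[0,0,0]],
], hand=0)

```text
clock: 8.45
tcp_pos: [0.4828, 0.1077, 0.1333]
ee_rot: [0.708, 0.706, 0.0, 0.0]
force: [-0.1, -0.2, -1.9]
finger_gap: 0.261
gripper_force: 30.0
```

```bash
python3 f.py
```

```text
t 8.45 tcp [482.8 107.7 133.3] r 21.3 ang 221 F [-0.2  0.1 -0.5] |Fh| 0.2 pulldir 339 M [ 0.076 -0.106  0.044]
```

send_rows([
  [[-0.0112,-0.0124,0],[0,0,0]],
  [[-0.0112,-0.0124,0],[0,0,0]],
  [[0,0,0],[0,0,0]],
], hand=0)

```text
clock: 8.82
tcp_pos: [0.4813, 0.1063, 0.1332]
ee_rot: [0.708, 0.706, -0.0, 0.0]
force: [-0.9, -0.2, -0.9]
finger_gap: 0.266
gripper_force: 30.0
```

```bash
python3 f.py
```

```text
t 8.82 tcp [481.3 106.3 133.2] r 23.3 ang 221 F [-1.   0.1  0.5] |Fh| 1.0 pulldir 354 M [-0.001 -0.137 -0.013]
```

send_rows([
  [[-0.009,-0.01,0],[0,0,0]],
  [[-0.009,-0.01,0],[0,0,0]],
  [[0,0,0],[0,0,0]],
], hand=0)

```text
clock: 9.2
tcp_pos: [0.4801, 0.1052, 0.1332]
ee_rot: [0.708, 0.706, -0.0, 0.0]
force: [-0.0, 0.8, -1.4]
finger_gap: 0.261
gripper_force: 30.0
```

```bash
python3 f.py
```

```text
t 9.20 tcp [480.1 105.2 133.2] r 24.9 ang 221 F [-0.1  1.1 -0. ] |Fh| 1.1 pulldir 278 M [ 0.042 -0.156 -0.005]
```

send_rows([
  [[-0.009,-0.01,0],[0,0,0]],
  [[-0.005,-0.005,0],[0,0,0]],
  [[0,0,0],[0,0,0]],
], hand=0)

```text
clock: 9.57
tcp_pos: [0.4793, 0.1044, 0.1333]
ee_rot: [0.708, 0.706, 0.0, 0.0]
force: [0.5, 0.4, -1.4]
finger_gap: 0.269
gripper_force: 30.0
```

```bash
python3 f.py
```

```text
t 9.57 tcp [479.3 104.4 133.3] r 26.1 ang 221 F [0.4 0.7 0. ] |Fh| 0.9 pulldir 239 M [ 0.049 -0.317 -0.019]
```

send_rows([
  [[-0.006,-0.006,0],[0,0,0]],
  [[0,0,0],[0,0,0]],
], hand=0)

```text
clock: 9.82
tcp_pos: [0.479, 0.1041, 0.1333]
ee_rot: [0.708, 0.706, 0.0, 0.0]
force: [0.6, 0.4, -1.5]
finger_gap: 0.263
gripper_force: 30.0
```

```bash
python3 f.py
```

```text
t 9.82 tcp [479.  104.1 133.3] r 26.5 ang 221 F [ 0.5  0.7 -0.1] |Fh| 0.9 pulldir 236 M [ 0.152 -0.384 -0.017]
```

send_rows([
  [[-0.007,-0.007,0],[0,0,0]],
  [[0,0,0],[0,0,0]],
], hand=0)

```text
clock: 10.07
tcp_pos: [0.4786, 0.1037, 0.1333]
ee_rot: [0.708, 0.706, 0.0, 0.0]
force: [0.6, 0.1, -1.6]
finger_gap: 0.261
gripper_force: 30.0
```

```bash
python3 f.py;python3 f.py
```

```text
t 10.07 tcp [478.6 103.7 133.3] r 27.1 ang 221 F [ 0.5  0.4 -0.2] |Fh| 0.6 pulldir 222 M [ 0.109 -0.504 -0.032]
t 10.07 tcp [478.6 103.7 133.3] r 27.1 ang 221 F [ 0.5  0.4 -0.2] |Fh| 0.6 pulldir 222 M [ 0.109 -0.504 -0.032]
```

send_rows([
  [[-0.008,-0.0085,0],[0,0,0]],
  [[-0.006,-0.006,0],[0,0,0]],
  [[0,0,0],[0,0,0]],
], hand=0)

```text
clock: 10.45
tcp_pos: [0.4778, 0.1029, 0.1333]
ee_rot: [0.708, 0.706, 0.0, 0.0]
force: [2.2, 0.8, -1.3]
finger_gap: 0.264
gripper_force: 30.0
```

```bash
python3 f.py
```

```text
t 10.45 tcp [477.8 102.9 133.3] r 28.2 ang 221 F [2.1 1.1 0.1] |Fh| 2.4 pulldir 207 M [ 0.183 -0.718 -0.002]
```

send_rows([
  [[-0.004,-0.011,0],[0,0,0]],
  [[-0.004,-0.011,0],[0,0,0]],
  [[-0.004,-0.011,0],[0,0,0]],
], hand=0)

```text
clock: 10.82
tcp_pos: [0.476, 0.1022, 0.1334]
ee_rot: [0.708, 0.706, 0.0, 0.0]
force: [3.2, 0.4, -3.0]
finger_gap: 0.26
gripper_force: 30.2
```

```bash
cat >> f.py <<'E'
def show2(L=.28,M0=np.array([-.02,-.09])):
    s=show(); m=s["wrist_torque"][:2]-M0
    f=np.array([-m[1],m[0]])/L; pd=np.degrees(np.arctan2(-f[1],-f[0]))%360
    u=-f/np.linalg.norm(f); tip=s["tcp_pos"][:2]-.005*u-C
    a=np.radians(22.); x=tip@[np.cos(a),np.sin(a)]; y=tip@[-np.sin(a),np.cos(a)]
    print("  by M: F",np.round(f,2),"|F| %.2f pull %.0f"%(np.hypot(*f),pd),"tip r %.1f ang %.0f rimxy %.1f %.1f"%(np.linalg.norm(tip)*1e3,np.degrees(np.arctan2(tip[1],tip[0]))%360,x*1e3,y*1e3))
if __name__=="__main__": print();show2()
E
python3 f.py
```

```text
t 10.82 tcp [476.  102.2 133.4] r 30.0 ang 220 F [ 3.1  0.7 -1.6] |Fh| 3.2 pulldir 193 M [ 0.277 -1.152 -0.027]

t 10.82 tcp [476.  102.2 133.4] r 30.0 ang 220 F [ 3.1  0.7 -1.6] |Fh| 3.2 pulldir 193 M [ 0.277 -1.152 -0.027]
  by M: F [3.79 1.06] |F| 3.94 pull 196 tip r 25.5 ang 225 rimxy -23.6 -9.8
```

```bash
cat >> f.py <<'E'
def plan(da,dr,n=6):
    s=status.observe(); d=s["tcp_pos"][:2]-C; r0=np.hypot(*d); a0=np.arctan2(d[1],d[0]); q=s["ee_rot"]
    yaw=2*np.arctan2(q[1],q[0]); X=np.array([np.cos(yaw),np.sin(yaw)]); Y=np.array([np.sin(yaw),-np.cos(yaw)])
    P=[(r0+dr*1e-3*k/n)*np.array([np.cos(a0-np.radians(da)*k/n),np.sin(a0-np.radians(da)*k/n)]) for k in range(n+1)]
    dz=(s["tcp_pos"][2]-.133)/.06
    for k in range(n):
        e=(P[k+1]-P[k])/.06; print("[[%.3f, %.3f, 0], [0, 0, 0]],"%(e@X,e@Y),end=" ")
    print("dz %.3f"%dz)
if __name__=="__main__":
    import sys
    if len(sys.argv)>2: plan(float(sys.argv[1]),float(sys.argv[2]))
E
sed -i 's/^if __name__=="__main__": show()$//; s/print();show2/show2/' f.py
python3 f.py 18 1.5
```

```text
t 10.82 tcp [476.  102.2 133.4] r 30.0 ang 220 F [ 3.1  0.7 -1.6] |Fh| 3.2 pulldir 193 M [ 0.277 -1.152 -0.027]
  by M: F [3.79 1.06] |F| 3.94 pull 196 tip r 25.5 ang 225 rimxy -23.6 -9.8
[[0.018, -0.020, 0], [0, 0, 0]], [[0.019, -0.019, 0], [0, 0, 0]], [[0.020, -0.018, 0], [0, 0, 0]], [[0.021, -0.017, 0], [0, 0, 0]], [[0.022, -0.016, 0], [0, 0, 0]], [[0.023, -0.015, 0], [0, 0, 0]], dz 0.006
```

send_rows([
  [[0.02,-0.016,0],[0,0,0]],
  [[0.021,-0.015,0],[0,0,0]],
  [[0.022,-0.014,0],[0,0,0]],
  [[0.023,-0.013,0],[0,0,0]],
], hand=0)

```text
clock: 11.32
tcp_pos: [0.4727, 0.1073, 0.1335]
ee_rot: [0.708, 0.706, 0.0, 0.001]
force: [5.0, 0.3, -1.5]
finger_gap: 0.262
gripper_force: 30.4
```

```bash
python3 f.py 18 0
```

```text
t 11.32 tcp [472.7 107.3 133.5] r 29.9 ang 208 F [ 4.9  0.6 -0.1] |Fh| 5.0 pulldir 187 M [ 0.164 -1.745 -0.045]
  by M: F [5.91 0.66] |F| 5.95 pull 186 tip r 25.3 ang 213 rimxy -24.9 -4.7
[[0.023, -0.012, 0], [0, 0, 0]], [[0.024, -0.011, 0], [0, 0, 0]], [[0.024, -0.009, 0], [0, 0, 0]], [[0.025, -0.008, 0], [0, 0, 0]], [[0.025, -0.007, 0], [0, 0, 0]], [[0.026, -0.005, 0], [0, 0, 0]], dz 0.008
```

send_rows([
  [[0.023,-0.012,0],[0,0,0]],
  [[0.024,-0.01,0],[0,0,0]],
  [[0.024,-0.009,0],[0,0,0]],
  [[0.025,-0.008,0],[0,0,0]],
  [[0.025,-0.006,0],[0,0,0]],
], hand=0)

```text
clock: 11.95
tcp_pos: [0.4704, 0.1141, 0.1335]
ee_rot: [0.708, 0.706, 0.0, 0.001]
force: [5.1, -0.1, -2.0]
finger_gap: 0.267
gripper_force: 30.5
```

```bash
python3 f.py 18 0
```

```text
t 11.95 tcp [470.4 114.1 133.5] r 29.5 ang 195 F [ 5.   0.2 -0.6] |Fh| 5.0 pulldir 182 M [-0.125 -2.065  0.019]
  by M: F [ 7.05 -0.38] |F| 7.06 pull 177 tip r 24.8 ang 198 rimxy -24.7 1.7
[[0.025, -0.006, 0], [0, 0, 0]], [[0.025, -0.005, 0], [0, 0, 0]], [[0.026, -0.003, 0], [0, 0, 0]], [[0.026, -0.002, 0], [0, 0, 0]], [[0.026, -0.001, 0], [0, 0, 0]], [[0.026, 0.001, 0], [0, 0, 0]], dz 0.009
```

send_rows([
  [[0.025,-0.004,0],[0,0,0]],
  [[0.025,-0.003,0],[0,0,0]],
  [[0.026,-0.002,0],[0,0,0]],
  [[0.026,-0.001,0],[0,0,0]],
  [[0.026,0.0,0],[0,0,0]],
  [[0.026,0.002,0],[0,0,0]],
], hand=0)

```text
clock: 12.7
tcp_pos: [0.4695, 0.1227, 0.1334]
ee_rot: [0.708, 0.706, -0.0, 0.001]
force: [3.9, -0.5, -1.3]
finger_gap: 0.262
gripper_force: 30.4
```

```bash
sed -i 's/L=.28/L=.33/' f.py; python3 f.py 18 0
```

```text
t 12.70 tcp [469.5 122.7 133.4] r 29.5 ang 178 F [ 3.8 -0.2  0.1] |Fh| 3.8 pulldir 176 M [-0.335 -1.675 -0.031]
  by M: F [ 4.8  -0.96] |F| 4.90 pull 169 tip r 24.6 ang 180 rimxy -22.7 9.4
[[0.026, 0.002, 0], [0, 0, 0]], [[0.026, 0.003, 0], [0, 0, 0]], [[0.025, 0.004, 0], [0, 0, 0]], [[0.025, 0.006, 0], [0, 0, 0]], [[0.025, 0.007, 0], [0, 0, 0]], [[0.024, 0.008, 0], [0, 0, 0]], dz 0.006
```

send_rows([
  [[0.026,-0.003,0],[0,0,0]],
  [[0.026,-0.001,0],[0,0,0]],
  [[0.026,0.0,0],[0,0,0]],
  [[0.026,0.001,0],[0,0,0]],
  [[0.026,0.003,0],[0,0,0]],
  [[0.026,0.004,0],[0,0,0]],
], hand=0)

```text
clock: 13.45
tcp_pos: [0.4689, 0.133, 0.133]
ee_rot: [0.708, 0.706, -0.001, -0.0]
force: [3.0, -1.8, -2.2]
finger_gap: 0.261
gripper_force: 30.2
```

```bash
python3 f.py 18 0
```

```text
t 13.45 tcp [468.9 133.  133. ] r 32.3 ang 159 F [ 2.9 -1.5 -0.8] |Fh| 3.3 pulldir 153 M [-0.535 -1.242  0.008]
  by M: F [ 3.49 -1.56] |F| 3.83 pull 156 tip r 27.3 ang 160 rimxy -20.2 18.4
[[0.026, 0.011, 0], [0, 0, 0]], [[0.025, 0.012, 0], [0, 0, 0]], [[0.025, 0.013, 0], [0, 0, 0]], [[0.024, 0.015, 0], [0, 0, 0]], [[0.023, 0.016, 0], [0, 0, 0]], [[0.022, 0.017, 0], [0, 0, 0]], dz 0.000
```

```bash
python3 f.py 18 2.5 | tail -1
```

```text
[[0.029, 0.004, 0], [0, 0, 0]], [[0.029, 0.006, 0], [0, 0, 0]], [[0.029, 0.008, 0], [0, 0, 0]], [[0.029, 0.009, 0], [0, 0, 0]], [[0.029, 0.011, 0], [0, 0, 0]], [[0.028, 0.013, 0], [0, 0, 0]], dz 0.000
```

send_rows([
  [[0.029,0.004,0],[0,0,0]],
  [[0.029,0.006,0],[0,0,0]],
  [[0.029,0.008,0],[0,0,0]],
  [[0.029,0.009,0],[0,0,0]],
  [[0.029,0.011,0],[0,0,0]],
  [[0.028,0.013,0],[0,0,0]],
], hand=0)

```text
clock: 14.2
tcp_pos: [0.4719, 0.1437, 0.1331]
ee_rot: [0.708, 0.706, -0.0, -0.0]
force: [1.3, -1.6, -1.0]
finger_gap: 0.267
gripper_force: 30.0
```

```bash
python3 f.py 18 1.5
```

```text
t 14.20 tcp [471.9 143.7 133.1] r 35.0 ang 141 F [ 1.2 -1.3  0.4] |Fh| 1.8 pulldir 135 M [-0.487 -0.509 -0.006]
  by M: F [ 1.27 -1.42] |F| 1.90 pull 132 tip r 30.1 ang 142 rimxy -15.1 26.0
[[0.026, 0.017, 0], [0, 0, 0]], [[0.025, 0.018, 0], [0, 0, 0]], [[0.024, 0.020, 0], [0, 0, 0]], [[0.023, 0.021, 0], [0, 0, 0]], [[0.022, 0.023, 0], [0, 0, 0]], [[0.021, 0.024, 0], [0, 0, 0]], dz 0.001
```

Run:
```python
from h import *
from cell import viewer
s,c=wcam(); print(s["joint_pos"])
w=c["pixels"][:,:,::-1]; sc=viewer.camera("scene"); b=sc["pixels"][:,:,::-1]
p=proj(sc,[s["tcp_pos"]+[0,0,-.03]])[0].astype(int)
cv2.imwrite("pics/l3.png",np.hstack([cv2.resize(w[140:260,258:378],(400,400),interpolation=2),cv2.resize(b[p[1]-40:p[1]+40,p[0]-40:p[0]+40],(400,400),interpolation=2)]))
```

```text
[ 0.44493202  0.06862374 -0.81477132  1.8753223   0.05289721  1.22057267
 -0.39002037]
```

View pics/l3.png

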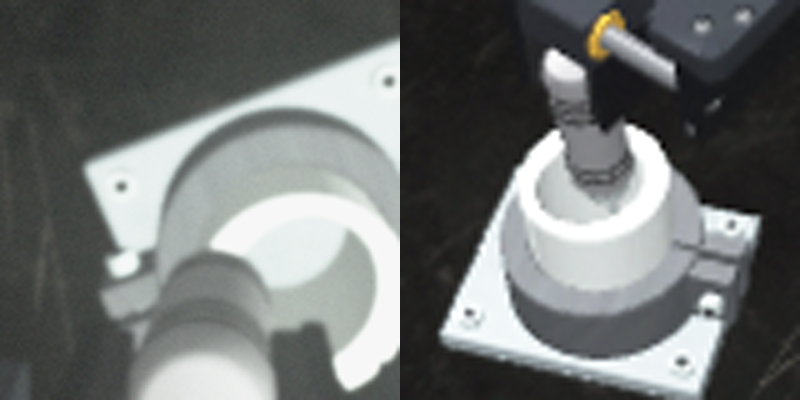

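The scene crop shows the handle pivoting in the pads, leaning from (565,65) to (605,180). It slips about the finger-closing axis under a sideways load. I'll back off inside the bore, turn the wrist so the closing axis follows the pull, and then keep turning it as I go round.

send_rows([
  [[-0.07,0.086,0],[0,0,0]],
  [[-0.07,0.086,0],[0,0,0]],
  [[-0.07,0.086,0],[0,0,0]],
  [[0,0,0],[0,0,-1]],
  [[0,0,0],[0,0,-1]],
  [[0,0,0],[0,0,-1]],
  [[0,0,0],[0,0,-1]],
  [[0,0,0],[0,0,-1]],
  [[0,0,0],[0,0,-1]],
  [[0,0,0],[0,0,0]],
], hand=0)

```text
clock: 15.55
tcp_pos: [0.4879, 0.1307, 0.1331]
ee_rot: [0.262, 0.965, 0.0, -0.0]
force: [-0.2, -0.1, -1.4]
finger_gap: 0.264
gripper_force: 29.9
```

```bash
python3 f.py; python3 -c "
from f import *
print(status.observe()['joint_pos'],status.observe()['ee_rot'])"
```

```text
t 15.55 tcp [487.9 130.7 133.1] r 14.4 ang 140 F [-0.3  0.2  0. ] |Fh| 0.4 pulldir 328 M [ 0.055 -0.114 -0.041]
  by M: F [0.07 0.23] |F| 0.24 pull 252 tip r 16.9 ang 125 rimxy -3.7 16.5
[ 0.51924421  0.10900032 -0.87330733  1.84878758  0.08830133  1.22423597
  0.66041095] [ 2.61505102e-01  9.65202053e-01  7.59338822e-05 -2.70690868e-04]
```

send_rows([
  [[0,0,0],[0,0,-1]],
  [[0,0,0],[0,0,-1]],
  [[0,0,0],[0,0,-1]],
  [[0,0,0],[0,0,-1]],
  [[0,0,0],[0,0,-1]],
  [[0,0,0],[0,0,-1]],
  [[0,0,0],[0,0,-1]],
  [[0,0,0],[0,0,-1]],
  [[0,0,0],[0,0,-1]],
  [[0,0,0],[0,0,-0.5]],
], hand=0)

```text
clock: 16.8
tcp_pos: [0.488, 0.1307, 0.1332]
ee_rot: [-0.536, 0.844, 0.0, 0.0]
force: [0.1, 0.3, -2.3]
finger_gap: 0.265
gripper_force: 29.9
```

```bash
cat > g.py <<'E'
from f import *
import sys
def rows(p1,n,yaw1,out=True):
    """from current pose to TCP world xy p1 in n rows, turning to yaw1 (deg) evenly; arc about C"""
    s=status.observe(); q=s["ee_rot"]; y0=np.degrees(2*np.arctan2(q[1],q[0])); dy=(yaw1-y0+180)%360-180
    d0=s["tcp_pos"][:2]-C; d1=np.array(p1)-C; a0=np.arctan2(d0[1],d0[0]); a1=np.arctan2(d1[1],d1[0]); da=(a1-a0+np.pi)%(2*np.pi)-np.pi
    r0,r1=np.hypot(*d0),np.hypot(*d1)
    P=[(r0+(r1-r0)*k/n)*np.array([np.cos(a0+da*k/n),np.sin(a0+da*k/n)]) for k in range(n+1)]
    o=[]
    for k in range(n):
        y=np.radians(y0+dy*k/n); e=(P[k+1]-P[k])/.06
        o.append("[[%.3f, %.3f, 0], [0, 0, %.2f]]"%(e@[np.cos(y),np.sin(y)],e@[np.sin(y),-np.cos(y)],-dy/n/10))
    print(", ".join(o),"| yaw %.0f z %.1f q7 %.2f"%(y0%360,s["tcp_pos"][2]*1e3,s["joint_pos"][6]))
if __name__=="__main__":
    show2(); a=[float(v) for v in sys.argv[1:]]   # TCP angle, TCP r(mm), yaw, n
    if a: rows(C+a[1]*1e-3*np.array([np.cos(np.radians(a[0])),np.sin(np.radians(a[0]))]),int(a[3]),a[2])
E
python3 g.py 163 20 245 4
```

```text
t 16.80 tcp [488.  130.7 133.2] r 14.3 ang 140 F [-0.   0.6 -0.9] |Fh| 0.6 pulldir 274 M [ 0.094 -0.131 -0.022]
  by M: F [0.13 0.35] |F| 0.37 pull 250 tip r 16.7 ang 124 rimxy -3.4 16.4
[[0.020, 0.028, 0], [0, 0, -0.01]], [[0.025, 0.026, 0], [0, 0, -0.01]], [[0.029, 0.024, 0], [0, 0, -0.01]], [[0.034, 0.021, 0], [0, 0, -0.01]] | yaw 245 z 133.2 q7 2.30
```

send_rows([
  [[0.032,0.01,0],[0,0,0]],
  [[0.032,0.014,0],[0,0,0]],
  [[0.032,0.018,0],[0,0,0]],
  [[0.032,0.018,0],[0,0,0]],
  [[0.032,0.018,0],[0,0,0]],
  [[0.032,0.018,0],[0,0,0]],
], hand=0)

```text
clock: 17.55
tcp_pos: [0.4778, 0.1228, 0.1333]
ee_rot: [-0.536, 0.844, -0.0, 0.0]
force: [0.2, 0.1, -0.7]
finger_gap: 0.263
gripper_force: 29.8
```

```bash
python3 g.py
```

```text
t 17.55 tcp [477.8 122.8 133.3] r 21.3 ang 176 F [0.1 0.4 0.7] |Fh| 0.5 pulldir 254 M [ 0.125 -0.248 -0.011]
  by M: F [0.48 0.44] |F| 0.65 pull 222 tip r 18.2 ang 165 rimxy -14.5 10.9
```

send_rows([
  [[0,0.018,0],[0,0,0]],
  [[0,0.018,0],[0,0,0]],
  [[0,0.018,0],[0,0,0]],
  [[0,0.018,0],[0,0,0]],
], hand=0)

```text
clock: 18.05
tcp_pos: [0.4747, 0.1244, 0.1334]
ee_rot: [-0.536, 0.844, -0.001, 0.001]
force: [3.6, -1.5, -2.3]
finger_gap: 0.264
gripper_force: 29.8
```

```bash
python3 g.py
```

```text
t 18.05 tcp [474.7 124.4 133.4] r 24.4 ang 173 F [ 3.5 -1.2 -0.9] |Fh| 3.7 pulldir 161 M [-0.219 -1.215 -0.018]
  by M: F [ 3.41 -0.6 ] |F| 3.46 pull 170 tip r 19.5 ang 174 rimxy -17.2 9.1
```

```bash
python3 g.py 155 25.5 230 6
```

```text
t 18.05 tcp [474.7 124.4 133.4] r 24.4 ang 173 F [ 3.5 -1.2 -0.9] |Fh| 3.7 pulldir 161 M [-0.219 -1.215 -0.018]
  by M: F [ 3.41 -0.6 ] |F| 3.46 pull 170 tip r 19.5 ang 174 rimxy -17.2 9.1
[[-0.020, 0.009, 0], [0, 0, 0.25]], [[-0.020, 0.009, 0], [0, 0, 0.25]], [[-0.020, 0.009, 0], [0, 0, 0.25]], [[-0.021, 0.009, 0], [0, 0, 0.25]], [[-0.021, 0.008, 0], [0, 0, 0.25]], [[-0.021, 0.008, 0], [0, 0, 0.25]] | yaw 245 z 133.4 q7 2.34
```

send_rows([
  [[-0.02,0.009,0],[0,0,0.25]],
  [[-0.02,0.009,0],[0,0,0.25]],
  [[-0.02,0.009,0],[0,0,0.25]],
  [[-0.021,0.009,0],[0,0,0.25]],
  [[-0.021,0.008,0],[0,0,0.25]],
  [[-0.021,0.008,0],[0,0,0.25]],
], hand=0)

```text
clock: 18.8
tcp_pos: [0.4758, 0.131, 0.1336]
ee_rot: [-0.42, 0.907, -0.001, 0.0]
force: [2.8, -4.1, -1.0]
finger_gap: 0.264
gripper_force: 29.9
```

```bash
python3 g.py 135 26 206 8
```

```text
t 18.80 tcp [475.8 131.  133.6] r 25.1 ang 158 F [ 2.7 -3.8  0.4] |Fh| 4.7 pulldir 125 M [-1.014 -1.057 -0.013]
  by M: F [ 2.93 -3.01] |F| 4.20 pull 134 tip r 20.6 ang 163 rimxy -16.1 12.9
[[-0.019, 0.008, 0], [0, 0, 0.30]], [[-0.019, 0.008, 0], [0, 0, 0.30]], [[-0.019, 0.008, 0], [0, 0, 0.30]], [[-0.020, 0.008, 0], [0, 0, 0.30]], [[-0.020, 0.008, 0], [0, 0, 0.30]], [[-0.020, 0.008, 0], [0, 0, 0.30]], [[-0.020, 0.008, 0], [0, 0, 0.30]], [[-0.020, 0.008, 0], [0, 0, 0.30]] | yaw 230 z 133.6 q7 2.05
```

send_rows([
  [[-0.019,0.008,0],[0,0,0.3]],
  [[-0.019,0.008,0],[0,0,0.3]],
  [[-0.019,0.008,0],[0,0,0.3]],
  [[-0.02,0.008,0],[0,0,0.3]],
  [[-0.02,0.008,0],[0,0,0.3]],
  [[-0.02,0.008,0],[0,0,0.3]],
], hand=0)

```text
clock: 19.55
tcp_pos: [0.4783, 0.1372, 0.1331]
ee_rot: [-0.273, 0.962, -0.002, -0.001]
force: [1.7, -3.8, -0.9]
finger_gap: 0.262
gripper_force: 29.9
```

```bash
python3 g.py 125 26 192 8
```

```text
t 19.55 tcp [478.3 137.2 133.1] r 26.0 ang 143 F [ 1.6 -3.5  0.5] |Fh| 3.9 pulldir 114 M [-1.168 -0.752  0.002]
  by M: F [ 2.01 -3.48] |F| 4.02 pull 120 tip r 21.5 ang 148 rimxy -12.7 17.4
[[-0.016, 0.006, 0], [0, 0, 0.25]], [[-0.016, 0.006, 0], [0, 0, 0.25]], [[-0.016, 0.006, 0], [0, 0, 0.25]], [[-0.016, 0.006, 0], [0, 0, 0.25]], [[-0.016, 0.006, 0], [0, 0, 0.25]], [[-0.016, 0.006, 0], [0, 0, 0.25]], [[-0.016, 0.006, 0], [0, 0, 0.25]], [[-0.016, 0.006, 0], [0, 0, 0.25]] | yaw 212 z 133.1 q7 1.72
```

send_rows([
  [[-0.02,0.01,0],[0,0,0.25]],
  [[-0.02,0.01,0],[0,0,0.25]],
  [[-0.02,0.01,0],[0,0,0.25]],
  [[-0.02,0.01,0],[0,0,0.25]],
  [[-0.02,0.01,0],[0,0,0.25]],
  [[-0.02,0.01,0],[0,0,0.25]],
  [[-0.02,0.01,0],[0,0,0.25]],
], hand=0)

```text
clock: 20.42
tcp_pos: [0.4834, 0.1439, 0.1328]
ee_rot: [-0.123, 0.992, -0.002, -0.001]
force: [1.5, -5.5, -1.5]
finger_gap: 0.264
gripper_force: 29.9
```

```bash
python3 g.py 105 28 170 8
```

```text
t 20.43 tcp [483.4 143.9 132.8] r 27.3 ang 125 F [ 1.4 -5.2 -0.1] |Fh| 5.4 pulldir 105 M [-1.466 -0.361 -0.033]
  by M: F [ 0.82 -4.38] |F| 4.46 pull 101 tip r 22.8 ang 130 rimxy -7.1 21.7
[[-0.018, 0.008, 0], [0, 0, 0.30]], [[-0.018, 0.008, 0], [0, 0, 0.30]], [[-0.018, 0.008, 0], [0, 0, 0.30]], [[-0.018, 0.008, 0], [0, 0, 0.30]], [[-0.018, 0.009, 0], [0, 0, 0.30]], [[-0.018, 0.009, 0], [0, 0, 0.30]], [[-0.018, 0.009, 0], [0, 0, 0.30]], [[-0.018, 0.009, 0], [0, 0, 0.30]] | yaw 194 z 132.8 q7 1.39
```

send_rows([
  [[-0.02,0.009,0],[0,0,0.28]],
  [[-0.02,0.009,0],[0,0,0.28]],
  [[-0.02,0.009,0],[0,0,0.28]],
  [[-0.02,0.009,0],[0,0,0.28]],
  [[-0.02,0.009,0],[0,0,0.28]],
  [[-0.02,0.009,0],[0,0,0.28]],
  [[-0.02,0.009,0],[0,0,0.28]],
], hand=0)

```text
clock: 21.3
tcp_pos: [0.4903, 0.1486, 0.1324]
ee_rot: [0.047, 0.999, -0.002, -0.002]
force: [-0.4, -4.1, -1.1]
finger_gap: 0.264
gripper_force: 29.9
```

```bash
python3 g.py 90 28.5 152 8
```

```text
t 21.30 tcp [490.3 148.6 132.4] r 28.5 ang 108 F [-0.5 -3.8  0.3] |Fh| 3.8 pulldir 82 M [-1.28   0.07  -0.005]
  by M: F [-0.49 -3.82] |F| 3.85 pull 83 tip r 24.0 ang 113 rimxy -0.3 24.0
[[-0.017, 0.007, 0], [0, 0, 0.28]], [[-0.017, 0.007, 0], [0, 0, 0.28]], [[-0.017, 0.007, 0], [0, 0, 0.28]], [[-0.017, 0.008, 0], [0, 0, 0.28]], [[-0.017, 0.008, 0], [0, 0, 0.28]], [[-0.017, 0.008, 0], [0, 0, 0.28]], [[-0.017, 0.008, 0], [0, 0, 0.28]], [[-0.016, 0.008, 0], [0, 0, 0.28]] | yaw 175 z 132.4 q7 1.03
```

send_rows([
  [[-0.02,0.012,-0.001],[0,0,0.28]],
  [[-0.02,0.012,-0.001],[0,0,0.28]],
  [[-0.02,0.012,-0.001],[0,0,0.28]],
  [[-0.02,0.012,-0.001],[0,0,0.28]],
  [[-0.02,0.011,-0.001],[0,0,0.28]],
  [[-0.02,0.011,-0.001],[0,0,0.28]],
  [[-0.02,0.011,-0.001],[0,0,0.28]],
], hand=0)

```text
clock: 22.18
tcp_pos: [0.4983, 0.1512, 0.1323]
ee_rot: [0.217, 0.976, -0.003, -0.003]
force: [-2.1, -4.6, -0.6]
finger_gap: 0.262
gripper_force: 30.0
```

```bash
python3 g.py 75 29 135 8
```

```text
t 22.18 tcp [498.3 151.2 132.3] r 29.7 ang 91 F [-2.2 -4.3  0.8] |Fh| 4.8 pulldir 63 M [-1.33  0.66 -0.01]
  by M: F [-2.27 -3.97] |F| 4.57 pull 60 tip r 25.5 ang 97 rimxy 6.6 24.7
[[-0.016, 0.006, 0], [0, 0, 0.25]], [[-0.016, 0.006, 0], [0, 0, 0.25]], [[-0.016, 0.006, 0], [0, 0, 0.25]], [[-0.016, 0.007, 0], [0, 0, 0.25]], [[-0.016, 0.007, 0], [0, 0, 0.25]], [[-0.016, 0.007, 0], [0, 0, 0.25]], [[-0.016, 0.007, 0], [0, 0, 0.25]], [[-0.016, 0.007, 0], [0, 0, 0.25]] | yaw 155 z 132.3 q7 0.68
```

send_rows([
  [[-0.02,0.008,-0.001],[0,0,0.3]],
  [[-0.02,0.008,-0.001],[0,0,0.3]],
  [[-0.02,0.008,-0.001],[0,0,0.3]],
  [[-0.02,0.008,-0.001],[0,0,0.3]],
  [[-0.02,0.008,-0.001],[0,0,0.3]],
  [[-0.02,0.008,-0.001],[0,0,0.3]],
  [[-0.02,0.008,-0.001],[0,0,0.3]],
], hand=0)

```text
clock: 23.05
tcp_pos: [0.5065, 0.1503, 0.1326]
ee_rot: [0.391, 0.92, -0.003, -0.003]
force: [-3.3, -3.1, -2.1]
finger_gap: 0.264
gripper_force: 29.9
```

```bash
python3 g.py 60 29 115 8
```

```text
t 23.05 tcp [506.5 150.3 132.6] r 29.8 ang 75 F [-3.4 -2.8 -0.7] |Fh| 4.4 pulldir 40 M [-0.926  0.913 -0.045]
  by M: F [-3.04 -2.74] |F| 4.10 pull 42 tip r 25.8 ang 82 rimxy 13.0 22.2
[[-0.015, 0.007, 0], [0, 0, 0.24]], [[-0.015, 0.007, 0], [0, 0, 0.24]], [[-0.015, 0.007, 0], [0, 0, 0.24]], [[-0.015, 0.007, 0], [0, 0, 0.24]], [[-0.015, 0.007, 0], [0, 0, 0.24]], [[-0.015, 0.008, 0], [0, 0, 0.24]], [[-0.015, 0.008, 0], [0, 0, 0.24]], [[-0.015, 0.008, 0], [0, 0, 0.24]] | yaw 134 z 132.6 q7 0.32
```

send_rows([
  [[-0.02,0.011,-0.001],[0,0,0.3]],
  [[-0.02,0.011,-0.001],[0,0,0.3]],
  [[-0.02,0.011,0],[0,0,0.3]],
  [[-0.02,0.011,0],[0,0,0.3]],
  [[-0.02,0.01,0],[0,0,0.3]],
  [[-0.02,0.01,0],[0,0,0.3]],
  [[-0.02,0.01,0],[0,0,0.3]],
  [[-0.02,0.01,0],[0,0,0.3]],
], hand=0)

```text
clock: 24.05
tcp_pos: [0.5152, 0.1462, 0.1325]
ee_rot: [0.573, 0.819, -0.004, -0.003]
force: [-4.2, -2.1, -1.5]
finger_gap: 0.266
gripper_force: 29.9
```

```bash
python3 g.py 40 29 90 8
```

```text
t 24.05 tcp [515.2 146.2 132.5] r 29.5 ang 57 F [-4.3 -1.8 -0.1] |Fh| 4.7 pulldir 23 M [-0.495  1.279 -0.068]
  by M: F [-4.15 -1.44] |F| 4.39 pull 19 tip r 25.7 ang 64 rimxy 19.2 17.1
[[-0.015, 0.010, 0], [0, 0, 0.25]], [[-0.015, 0.010, 0], [0, 0, 0.25]], [[-0.015, 0.010, 0], [0, 0, 0.25]], [[-0.015, 0.010, 0], [0, 0, 0.25]], [[-0.015, 0.010, 0], [0, 0, 0.25]], [[-0.015, 0.010, 0], [0, 0, 0.25]], [[-0.015, 0.010, 0], [0, 0, 0.25]], [[-0.014, 0.010, 0], [0, 0, 0.25]] | yaw 110 z 132.5 q7 -0.09
```

send_rows([
  [[-0.02,0.011,0],[0,0,0.3]],
  [[-0.02,0.011,0],[0,0,0.3]],
  [[-0.02,0.011,0],[0,0,0.3]],
  [[-0.02,0.011,0],[0,0,0.3]],
  [[-0.02,0.011,0],[0,0,0.3]],
  [[-0.02,0.011,0],[0,0,0.3]],
  [[-0.02,0.011,0],[0,0,0.3]],
  [[-0.02,0.011,0],[0,0,0.3]],
], hand=0)

```text
clock: 25.05
tcp_pos: [0.5215, 0.139, 0.1325]
ee_rot: [0.731, 0.682, -0.004, -0.003]
force: [-5.4, 0.5, -1.0]
finger_gap: 0.261
gripper_force: 30.0
```

```bash
python3 g.py 22 29 65 8
```

```text
t 25.05 tcp [521.5 139.  132.5] r 28.6 ang 38 F [-5.5  0.8  0.4] |Fh| 5.5 pulldir 352 M [ 0.157  1.533 -0.021]
  by M: F [-4.92  0.54] |F| 4.95 pull 354 tip r 25.2 ang 46 rimxy 23.1 10.2
[[-0.012, 0.012, 0], [0, 0, 0.26]], [[-0.012, 0.012, 0], [0, 0, 0.26]], [[-0.012, 0.012, 0], [0, 0, 0.26]], [[-0.012, 0.012, 0], [0, 0, 0.26]], [[-0.011, 0.012, 0], [0, 0, 0.26]], [[-0.011, 0.012, 0], [0, 0, 0.26]], [[-0.011, 0.012, 0], [0, 0, 0.26]], [[-0.011, 0.013, 0], [0, 0, 0.26]] | yaw 86 z 132.5 q7 -0.48
```

send_rows([
  [[-0.02,0.01,0],[0,0,0.25]],
  [[-0.02,0.01,0],[0,0,0.25]],
  [[-0.02,0.01,0],[0,0,0.25]],
  [[-0.02,0.01,0],[0,0,0.25]],
  [[-0.02,0.01,0],[0,0,0.25]],
  [[-0.02,0.01,0],[0,0,0.25]],
  [[-0.02,0.01,0],[0,0,0.25]],
  [[-0.02,0.01,0],[0,0,0.25]],
], hand=0)

```text
clock: 26.05
tcp_pos: [0.5244, 0.1299, 0.1327]
ee_rot: [0.838, 0.545, -0.004, -0.003]
force: [-3.4, 1.8, -1.2]
finger_gap: 0.262
gripper_force: 29.9
```

```bash
python3 g.py 2 29 45 8
```

```text
t 26.05 tcp [524.4 129.9 132.7] r 26.7 ang 18 F [-3.5  2.1  0.2] |Fh| 4.1 pulldir 329 M [ 0.547  1.261 -0.024]
  by M: F [-4.09  1.72] |F| 4.44 pull 337 tip r 23.2 ang 26 rimxy 23.1 1.8
[[-0.009, 0.014, 0], [0, 0, 0.26]], [[-0.009, 0.014, 0], [0, 0, 0.26]], [[-0.009, 0.014, 0], [0, 0, 0.26]], [[-0.009, 0.015, 0], [0, 0, 0.26]], [[-0.009, 0.015, 0], [0, 0, 0.26]], [[-0.009, 0.015, 0], [0, 0, 0.26]], [[-0.009, 0.015, 0], [0, 0, 0.26]], [[-0.009, 0.015, 0], [0, 0, 0.26]] | yaw 66 z 132.7 q7 -0.80
```

send_rows([
  [[-0.019,0.012,0],[0,0,0.25]],
  [[-0.019,0.012,0],[0,0,0.25]],
  [[-0.019,0.012,0],[0,0,0.25]],
  [[-0.019,0.012,0],[0,0,0.25]],
  [[-0.019,0.012,0],[0,0,0.25]],
  [[-0.019,0.012,0],[0,0,0.25]],
  [[-0.019,0.012,0],[0,0,0.25]],
  [[-0.019,0.012,0],[0,0,0.25]],
], hand=0)

```text
clock: 27.05
tcp_pos: [0.5246, 0.1204, 0.1329]
ee_rot: [0.92, 0.392, -0.003, -0.003]
force: [-3.1, 3.5, -0.2]
finger_gap: 0.263
gripper_force: 30.0
```

```bash
python3 g.py
```

```text
t 27.05 tcp [524.6 120.4 132.9] r 25.7 ang 357 F [-3.2  3.8  1.2] |Fh| 5.0 pulldir 310 M [1.197 1.174 0.   ]
  by M: F [-3.83  3.69] |F| 5.32 pull 316 tip r 22.2 ang 6 rimxy 21.3 -6.1
```

send_rows([
  [[-0.019,0.01,0],[0,0,0.24]],
  [[-0.019,0.01,0],[0,0,0.24]],
  [[-0.019,0.01,0],[0,0,0.24]],
  [[-0.019,0.01,0],[0,0,0.24]],
  [[-0.019,0.01,0],[0,0,0.24]],
  [[-0.019,0.01,0],[0,0,0.24]],
  [[-0.019,0.01,0],[0,0,0.24]],
  [[-0.019,0.01,0],[0,0,0.24]],
], hand=0)

```text
clock: 28.05
tcp_pos: [0.5214, 0.1116, 0.1333]
ee_rot: [0.972, 0.233, -0.002, -0.003]
force: [-1.6, 3.1, -1.5]
finger_gap: 0.265
gripper_force: 30.0
```

```bash
python3 g.py
```

```text
t 28.05 tcp [521.4 111.6 133.3] r 24.5 ang 336 F [-1.7  3.4 -0.1] |Fh| 3.8 pulldir 296 M [ 1.379  0.691 -0.062]
  by M: F [-2.37  4.24] |F| 4.86 pull 299 tip r 20.8 ang 344 rimxy 16.5 -12.7
```

send_rows([
  [[-0.019,0.011,0],[0,0,0.22]],
  [[-0.019,0.011,0],[0,0,0.22]],
  [[-0.019,0.011,0],[0,0,0.22]],
  [[-0.019,0.011,0],[0,0,0.22]],
  [[-0.019,0.011,0],[0,0,0.22]],
  [[-0.019,0.011,0],[0,0,0.22]],
  [[-0.019,0.011,0],[0,0,0.22]],
  [[-0.019,0.011,0],[0,0,0.22]],
], hand=0)

```text
clock: 29.05
tcp_pos: [0.5173, 0.1017, 0.1342]
ee_rot: [0.997, 0.08, -0.0, -0.001]
force: [-0.0, 5.4, -1.4]
finger_gap: 0.263
gripper_force: 30.2
```

```bash
python3 g.py 0 20 0 2
```

```text
t 29.05 tcp [517.3 101.7 134.2] r 27.0 ang 313 F [-0.1  5.7  0. ] |Fh| 5.7 pulldir 271 M [ 1.731  0.344 -0.068]
  by M: F [-1.32  5.31] |F| 5.47 pull 284 tip r 22.7 ang 319 rimxy 10.3 -20.3
[[0.081, -0.162, 0], [0, 0, 0.46]], [[-0.013, -0.158, 0], [0, 0, 0.46]] | yaw 9 z 134.2 q7 -1.71
```

send_rows([
  [[-0.02,0.008,0.003],[0,0,0.18]],
  [[-0.02,0.008,0.003],[0,0,0.18]],
  [[-0.02,0.008,0.003],[0,0,0.18]],
  [[-0.02,0.008,0.003],[0,0,0.18]],
  [[-0.02,0.008,0.003],[0,0,0.18]],
  [[-0.02,0.008,0.003],[0,0,0.18]],
  [[-0.02,0.008,0.003],[0,0,0.18]],
], hand=0)

```text
clock: 29.92
tcp_pos: [0.5103, 0.0973, 0.1335]
ee_rot: [1.0, -0.029, 0.001, -0.001]
force: [0.6, 4.3, -0.5]
finger_gap: 0.262
gripper_force: 30.2
```

```bash
python3 g.py 0 20 0 1
```

```text
t 29.93 tcp [510.3  97.3 133.5] r 26.7 ang 295 F [0.5 4.6 0.9] |Fh| 4.6 pulldir 263 M [ 1.671 -0.071  0.009]
  by M: F [-0.06  5.12] |F| 5.12 pull 271 tip r 22.3 ang 300 rimxy 3.2 -22.0
[[0.121, -0.412, 0], [0, 0, -0.34]] | yaw 357 z 133.5 q7 -1.92
```

send_rows([
  [[-0.02,0.008,0.001],[0,0,0.17]],
  [[-0.02,0.008,0.001],[0,0,0.17]],
  [[-0.02,0.008,0.001],[0,0,0.17]],
  [[-0.02,0.008,0.001],[0,0,0.17]],
  [[-0.02,0.008,0.001],[0,0,0.17]],
  [[-0.02,0.008,0.001],[0,0,0.17]],
  [[-0.02,0.008,0.001],[0,0,0.17]],
], hand=0)

```text
clock: 30.8
tcp_pos: [0.5022, 0.0949, 0.1333]
ee_rot: [0.991, -0.133, 0.002, -0.001]
force: [1.8, 4.5, -0.9]
finger_gap: 0.263
gripper_force: 30.3
```

```bash
python3 g.py 0 20 0 1
```

```text
t 30.80 tcp [502.2  94.9 133.3] r 26.7 ang 277 F [1.7 4.8 0.5] |Fh| 5.1 pulldir 250 M [ 1.633 -0.56  -0.052]
  by M: F [1.42 5.01] |F| 5.21 pull 254 tip r 22.2 ang 282 rimxy -3.9 -21.9
[[0.153, -0.500, 0], [0, 0, -1.53]] | yaw 345 z 133.3 q7 -2.11
```

send_rows([
  [[-0.02,0.008,0],[0,0,0.18]],
  [[-0.02,0.008,0],[0,0,0.18]],
  [[-0.02,0.008,0],[0,0,0.18]],
  [[-0.02,0.008,0],[0,0,0.18]],
  [[-0.02,0.008,0],[0,0,0.18]],
  [[-0.02,0.008,0],[0,0,0.18]],
  [[-0.02,0.008,0],[0,0,0.18]],
], hand=0)

```text
clock: 31.68
tcp_pos: [0.4939, 0.0945, 0.1335]
ee_rot: [0.97, -0.241, 0.002, -0.001]
force: [3.2, 4.8, -1.2]
finger_gap: 0.262
gripper_force: 30.3
```

```bash
python3 g.py 0 20 0 1
```

```text
t 31.68 tcp [493.9  94.5 133.5] r 27.5 ang 259 F [3.1 5.1 0.2] |Fh| 6.0 pulldir 239 M [ 1.618 -0.961  0.025]
  by M: F [2.64 4.96] |F| 5.62 pull 242 tip r 22.8 ang 263 rimxy -11.0 -19.9
[[0.158, -0.594, 0], [0, 0, -2.79]] | yaw 332 z 133.5 q7 -2.33
```

send_rows([
  [[-0.02,0.005,0],[0,0,0.15]],
  [[-0.02,0.005,0],[0,0,0.15]],
  [[-0.02,0.005,0],[0,0,0.15]],
  [[-0.02,0.005,0],[0,0,0.15]],
  [[-0.02,0.005,0],[0,0,0.15]],
  [[-0.02,0.005,0],[0,0,0.15]],
  [[-0.02,0.005,0],[0,0,0.15]],
], hand=0)

```text
clock: 32.55
tcp_pos: [0.4864, 0.0966, 0.1337]
ee_rot: [0.944, -0.329, 0.003, -0.001]
force: [4.4, 3.7, -1.4]
finger_gap: 0.259
gripper_force: 30.3
```

```bash
python3 g.py 0 20 0 1
```

```text
t 32.55 tcp [486.4  96.6 133.7] r 27.9 ang 243 F [4.3 4.  0. ] |Fh| 5.8 pulldir 223 M [ 1.331 -1.277  0.074]
  by M: F [3.6  4.09] |F| 5.45 pull 229 tip r 23.1 ang 246 rimxy -16.5 -16.1
[[0.168, -0.662, 0], [0, 0, -3.84]] | yaw 322 z 133.7 q7 -2.51
```

send_rows([
  [[-0.02,0.004,0],[0,0,0.07]],
  [[-0.02,0.003,0],[0,0,0.07]],
  [[-0.02,0.002,0],[0,0,0.07]],
  [[-0.02,0.001,0],[0,0,0.07]],
  [[-0.02,0,0],[0,0,0.07]],
  [[-0.02,-0.001,0],[0,0,0.07]],
], hand=0)

```text
clock: 33.3
tcp_pos: [0.4801, 0.1004, 0.1336]
ee_rot: [0.932, -0.363, 0.002, -0.001]
force: [4.1, 3.1, -0.7]
finger_gap: 0.266
gripper_force: 30.4
```

```bash
python3 g.py 0 20 0 1
```

```text
t 33.30 tcp [480.1 100.4 133.6] r 28.3 ang 228 F [4.  3.4 0.7] |Fh| 5.3 pulldir 220 M [ 1.002 -1.352 -0.012]
  by M: F [3.82 3.1 ] |F| 4.92 pull 219 tip r 23.4 ang 230 rimxy -20.6 -11.0
[[0.239, -0.697, 0], [0, 0, -4.26]] | yaw 317 z 133.6 q7 -2.59
```

send_rows([
  [[-0.02,-0.001,0],[0,0,0]],
  [[-0.02,-0.003,0],[0,0,0]],
  [[-0.02,-0.004,0],[0,0,0]],
  [[-0.02,-0.006,0],[0,0,0]],
], hand=0)

```text
clock: 33.8
tcp_pos: [0.4748, 0.1044, 0.1326]
ee_rot: [0.932, -0.362, 0.0, 0.0]
force: [3.8, 2.4, 0.2]
finger_gap: 0.265
gripper_force: 30.3
```

```bash
python3 g.py 0 20 0 1
```

```text
t 33.80 tcp [474.8 104.4 132.6] r 29.6 ang 215 F [3.7 2.7 1.6] |Fh| 4.5 pulldir 216 M [ 0.72  -1.258  0.032]
  by M: F [3.54 2.24] |F| 4.19 pull 212 tip r 24.6 ang 216 rimxy -23.9 -5.9
[[0.351, -0.707, 0], [0, 0, -4.25]] | yaw 318 z 132.6 q7 -2.60
```

send_rows([
  [[0,-0.05,0],[0,0,0]],
  [[0,-0.06,0],[0,0,0]],
  [[0,-0.06,0],[0,0,0]],
  [[0,-0.06,0],[0,0,0]],
  [[0,0,-0.2],[0,0,0]],
  [[0,0,-0.3],[0,0,0]],
  [[0,0,-0.3],[0,0,0]],
  [[0,0,-0.1],[0,0,-1]],
  [[0,0,0],[0,0,-1]],
  [[0,0,0],[0,0,-1]],
], hand=0)

```text
clock: 35.05
tcp_pos: [0.4845, 0.1148, 0.1881]
ee_rot: [0.994, -0.106, 0.001, -0.0]
force: [-0.5, -0.0, -1.3]
finger_gap: 0.264
gripper_force: 29.9
```

Run:
```python
from g import *
s=show2(); s=status.observe(); p=s["tcp_pos"]; q=s["ee_rot"]; y0=np.degrees(2*np.arctan2(q[1],q[0]))%360
n=10; tot=np.array([.5395,-.1282])-p[:2]; dy=(90-y0+180)%360-180; print(p,y0,dy)
w=np.array([.5,1,1.2,1.2,1.2,1.2,1.2,1.2,1,.5]);w/=w.sum()
for k in range(n):
    a=np.radians(y0+10*k); e=tot*w[k]/.06; print("[[%.2f, %.2f, 0], [0, 0, -1]],"%(e@[np.cos(a),np.sin(a)],e@[np.sin(a),-np.cos(a)]),end=" ")
```

```text
t 35.05 tcp [484.5 114.8 188.1] r 15.9 ang 205 F [-0.6  0.3  0.1] |Fh| 0.6 pulldir 334 M [0.029 0.02  0.021]
  by M: F [-0.33  0.15] |F| 0.37 pull 336 tip r 19.6 ang 194 rimxy -19.4 2.8
[0.48453143 0.11480782 0.18814055] 347.8292726689407 102.17072733105931
[[0.09, 0.18, 0], [0, 0, -1]], [[0.10, 0.39, 0], [0, 0, -1]], [[0.04, 0.49, 0], [0, 0, -1]], [[-0.04, 0.49, 0], [0, 0, -1]], [[-0.13, 0.47, 0], [0, 0, -1]], [[-0.21, 0.44, 0], [0, 0, -1]], [[-0.28, 0.40, 0], [0, 0, -1]], [[-0.35, 0.34, 0], [0, 0, -1]], [[-0.33, 0.23, 0], [0, 0, -1]], [[-0.18, 0.09, 0], [0, 0, -1]],
```

send_rows([
  [[0.09,0.18,0],[0,0,-1]],
  [[0.1,0.39,0],[0,0,-1]],
  [[0.04,0.49,0],[0,0,-1]],
  [[-0.04,0.49,0],[0,0,-1]],
  [[-0.13,0.47,0],[0,0,-1]],
  [[-0.21,0.44,0],[0,0,-1]],
  [[-0.28,0.4,0],[0,0,-1]],
  [[-0.35,0.34,0],[0,0,-1]],
  [[-0.33,0.23,0],[0,0,-1]],
  [[-0.18,0.09,0],[0,0,-1]],
], hand=0)

```text
clock: 36.3
tcp_pos: [0.5376, -0.1301, 0.1879]
ee_rot: [0.721, 0.693, 0.0, 0.001]
force: [-0.0, 0.3, -1.6]
finger_gap: 0.265
gripper_force: 29.9
```

Run:
```python
from h import *
from cell import viewer
s,c=wcam(); print(s["tcp_pos"],s["ee_rot"],s["force"])
w=c["pixels"][:,:,::-1]; sc=viewer.camera("scene"); b=sc["pixels"][:,:,::-1]
np.savez("w4.npz",**c);np.savez("s4.npz",**sc)
H=[.541,-.128]
print("hole proj wrist",proj(c,[[*H,.058]]),"scene axis top/shoulder/hole",proj(sc,[[*s["tcp_pos"][:2],s["tcp_pos"][2]+.058],[*s["tcp_pos"][:2],s["tcp_pos"][2]-.018],[*H,.058]]))
p=proj(sc,[s["tcp_pos"]+[0,0,-.03]])[0].astype(int);print(p)
cv2.imwrite("pics/l4.png",np.hstack([cv2.resize(w[140:260,258:378],(400,400),interpolation=2),cv2.resize(b[p[1]-40:p[1]+40,p[0]-40:p[0]+40],(400,400),interpolation=2)]))
```

```text
[ 0.53764695 -0.13013041  0.18791133] [7.21166402e-01 6.92761451e-01 9.52265394e-05 7.63588725e-04] [-0.02751224  0.32846617 -1.55648088]
hole proj wrist [[321.91144903 185.237177  ]] scene axis top/shoulder/hole [[333.99498855 123.12055309]
 [333.68274963 152.52246318]
 [331.59997051 190.11880425]]
[333 156]
```

View pics/l4.png

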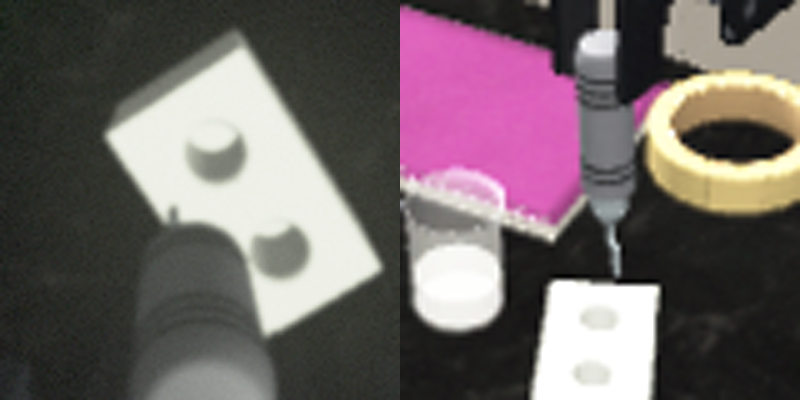

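The wrist crop shows the hole at (216,152), matching (0.541,-0.128). The tool leans about 3.5° toward world -x, and the blade shows at (173,213). I'll cancel the lean by tilting the wrist, then go down into the hole.

send_rows([
  [[0.033,0.064,0],[-0.35,0,0]],
  [[0,0,0],[0,0,0]],
  [[0,-0.014,0.23],[0,0,0]],
  [[0,-0.014,0.23],[0,0,0]],
  [[0,-0.014,0.23],[0,0,0]],
  [[0,-0.012,0.2],[0,0,0]],
  [[0,0,0],[0,0,0]],
], hand=0)

```text
clock: 37.28
tcp_pos: [0.5402, -0.1258, 0.1314]
ee_rot: [0.722, 0.691, 0.02, 0.021]
force: [-0.2, -0.3, -1.9]
finger_gap: 0.262
gripper_force: 29.9
```

Run:
```python
from h import *
from cell import viewer
s,c=wcam(); print(s["tcp_pos"],s["ee_rot"],s["force"],s["wrist_torque"])
w=c["pixels"][:,:,::-1]; sc=viewer.camera("scene"); b=sc["pixels"][:,:,::-1]
p=proj(sc,[s["tcp_pos"]+[0,0,-.04]])[0].astype(int);print(p)
cv2.imwrite("pics/l5.png",np.hstack([cv2.resize(w[140:260,258:378],(400,400),interpolation=2),cv2.resize(b[p[1]-40:p[1]+40,p[0]-40:p[0]+40],(400,400),interpolation=2)]))
```

```text
[ 0.54024664 -0.12584547  0.13137041] [0.72199536 0.69128426 0.02042117 0.02077864] [-0.20815043 -0.25565638 -1.87168017] [-0.00363454 -0.01429624  0.04308075]
[331 180]
```

View pics/l5.png

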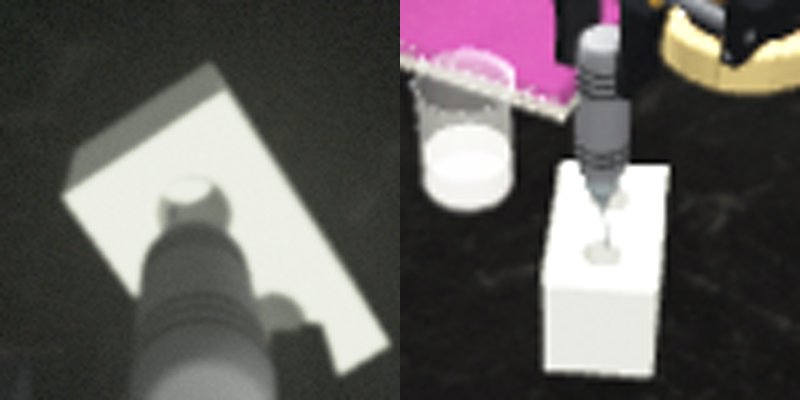

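The scene crop shows the blade end at (607,245), right over the tool's hole at (603,255). The wrist crop shows it inside the hole's circle at (195,208). I go down gently.

send_rows([
  [[-0.025,0.015,0],[0,0,0]],
  [[0,-0.006,0.1],[0,0,0]],
  [[0,-0.006,0.1],[0,0,0]],
  [[0,-0.006,0.1],[0,0,0]],
  [[0,-0.006,0.1],[0,0,0]],
  [[0,0,0],[0,0,0]],
], hand=0)

```text
clock: 38.12
tcp_pos: [0.5416, -0.1275, 0.1082]
ee_rot: [0.722, 0.691, 0.021, 0.021]
force: [0.1, 0.4, -0.8]
finger_gap: 0.262
gripper_force: 29.9
```

```bash
python3 f.py
```

```text
t 38.12 tcp [ 541.6 -127.5  108.2] r 252.6 ang 280 F [-0.   0.7  0.6] |Fh| 0.7 pulldir 274 M [-0.006 -0.026  0.046]
  by M: F [-0.2   0.04] |F| 0.20 pull 348 tip r 250.8 ang 279 rimxy -57.9 -244.0
```

send_rows([
  [[0,-0.006,0.1],[0,0,0]],
  [[0,-0.005,0.08],[0,0,0]],
  [[0,-0.005,0.08],[0,0,0]],
  [[0,-0.005,0.08],[0,0,0]],
  [[0,0,0],[0,0,0]],
], hand=0)

```text
clock: 38.75
tcp_pos: [0.5417, -0.1275, 0.088]
ee_rot: [0.722, 0.691, 0.021, 0.022]
force: [0.6, -0.4, -1.2]
finger_gap: 0.264
gripper_force: 29.9
```

```bash
python3 f.py|head -1
```

```text
t 38.75 tcp [ 541.7 -127.5   88. ] r 252.7 ang 280 F [ 0.5 -0.1  0.2] |Fh| 0.5 pulldir 173 M [-0.018  0.049  0.057]
```

send_rows([
  [[0,-0.003,0.05],[0,0,0]],
  [[0,-0.003,0.05],[0,0,0]],
  [[0,-0.003,0.05],[0,0,0]],
  [[0,-0.002,0.035],[0,0,0]],
  [[0,-0.001,0.02],[0,0,0]],
  [[0,0,0],[0,0,0]],
], hand=0)

```text
clock: 39.5
tcp_pos: [0.5424, -0.1279, 0.077]
ee_rot: [0.722, 0.691, 0.021, 0.022]
force: [-1.1, 0.1, 4.2]
finger_gap: 0.267
gripper_force: 30.1
```

```bash
python3 f.py|head -1
```

```text
t 39.50 tcp [ 542.4 -127.9   77. ] r 253.1 ang 280 F [-1.2  0.4  5.6] |Fh| 1.2 pulldir 342 M [-0.054  0.402  0.017]
```

send_rows([
  [[0,0,0],[0,0,0]],
  [[0,0,0],[0,0,0]],
  [[0,0,0],[0,0,0]],
  [[0,0,0],[0,0,0]],
  [[0,0,0],[0,0,0]],
  [[0,0,0],[0,0,0]],
], hand=87)

```text
clock: 40.25
tcp_pos: [0.5421, -0.1276, 0.0762]
ee_rot: [0.722, 0.691, 0.021, 0.022]
force: [0.4, -0.2, -1.5]
finger_gap: 0.867
gripper_force: 0.0
```

send_rows([
  [[0,0.012,-0.2],[0,0,0]],
  [[0,0.018,-0.3],[0,0,0]],
  [[0,0.024,-0.4],[0,0,0]],
  [[0,0.024,-0.4],[0,0,0]],
  [[0,0.024,-0.4],[0,0,0]],
  [[-0.5,0.024,-0.4],[0,0,0]],
  [[-0.5,0,0],[0,0,0]],
  [[0,0,0],[0,0,0]],
], hand=87)

```text
clock: 41.25
tcp_pos: [0.5392, -0.1909, 0.2042]
ee_rot: [0.724, 0.689, 0.021, 0.023]
force: [-0.0, -0.5, -0.7]
finger_gap: 0.998
gripper_force: 0.0
```

Run:
```python
from h import *
from cell import viewer
s,c=wcam(); print(s["tcp_pos"],s["force"])
w=c["pixels"][:,:,::-1]; sc=viewer.camera("scene"); b=sc["pixels"][:,:,::-1]
H=[.541,-.128]
print("exp cap scene",proj(sc,[[*H,.134],[*H,.058]]),proj(c,[[*H,.134],[*H,.058]]))
p=proj(sc,[[*H,.09]])[0].astype(int);pw=proj(c,[[*H,.09]])[0].astype(int);print(p,pw)
pw=np.clip(pw,60,[580,340])
cv2.imwrite("pics/l6.png",np.hstack([cv2.resize(w[pw[1]-60:pw[1]+60,pw[0]-60:pw[0]+60],(400,400),interpolation=2),cv2.resize(b[p[1]-40:p[1]+40,p[0]-40:p[0]+40],(400,400),interpolation=2)]))
```

```text
[ 0.53919795 -0.1909234   0.20416868] [-0.04154101 -0.50372079 -0.69223004]
exp cap scene [[331.77252061 165.21523681]
 [331.59997051 190.11880425]] [[312.53421922 130.55568686]
 [309.42629382 126.96625101]]
[331 179] [310 128]
```

View pics/l6.png

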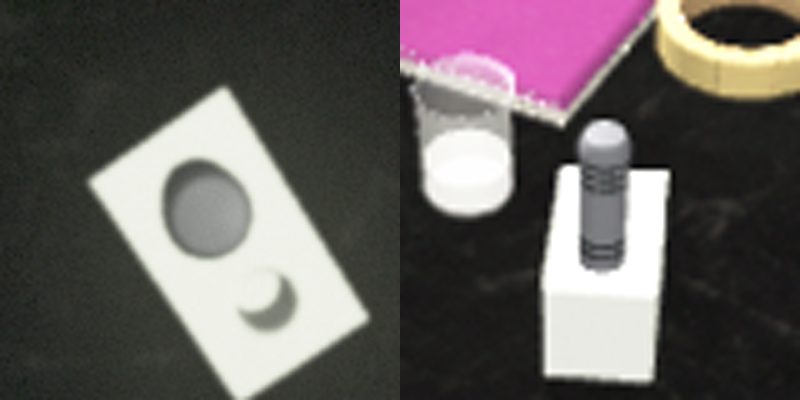

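The tool stands upright in its hole with the shoulder on the block: handle base at (602,262), cap at (604,140). The gripper is clear, so I hand in.

```bash
python3 -c "
from cell import bot
print(bot.sign_off())"
```

```text
the job is handed in; nothing more can be done
None
```

I drew the blade clockwise round the whole edge (one break on the left, resumed after regripping the angle; mostly 4–6 N by the wrist sensor, briefly about 2 N before the break), put the tool back upright and fully home in its hole, and handed the job in at about 41 s; no verdict was returned.

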